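# File a medicine carton into a tight row and snug the follower up

## Robot

A 7-joint arm with a two-finger parallel gripper is mounted at the origin on a cart in front of the work surface, level with it; the furniture and walls round the work are solid. World frame = base frame: x ahead of the robot, y to its left, z up, the work surface at z = 0. Lengths are in mm, angles in rad, forces in N, time in s.
With the tool pointing down it reaches from about 400 to 900 mm from the base axis. Payload 5.6 kg.
Tool frame: the origin (TCP) lies between the finger pads; the fingertips stand arm.nose_length ahead of it and the grasp point (between the pads) lies 5 mm behind it (arm.nose_length is the distance from the TCP to the fingertips, in mm); z points along the fingers, y is the line along which they close (so a half turn about z gives the same grasp; the last joint's range is limited). The gripper opens to 92 mm and grips with 3 to 60 N. Pads are 20 mm wide; open, the fingers measure 128 mm over their backs; the gripper's body (75 mm by 189 mm) begins 69 mm behind the grasp point.
Start: joints at [1.296, 0.468, -0.012, 1.603, 0.006, 1.071, -0.056], TCP at [149.281, -632.633, 200.492] pointing down, gripper open.
Joint ranges: [-2.53, 2.53], [-0.31, 2.02], [-1.57, 1.55], [0.28, 2.44], [-1.29, 4.43], [0.15, 1.84], [-2.92, 2.92]. Speed limits (rad/s): [2.57, 2.57, 3.14, 3.14, 3.14, 3.14, 3.14].

## Interface

Orientations are given as a rotation vector (axis times angle).
In Python, from bench import arm, imaging gives the robot as it stands.
- The arm moves only by the tool apply_moves, never from a script. Its arguments are lists of equal length, an entry for each row: "offset": the shift along the tool's x, y, z in m, a list of three; "twist": the turn, a rotation vector about the tool's x, y, z in degrees, a list of three. In form: {"offset": [[dx, dy, dz], ...], "twist": [[ax, ay, az], ...]}. A call has 1 to 5 rows; each row shifts and turns the commanded pose from where the row before left it, along the tool's axes as they then stand; what a row does not reach is not made up. A row lasts 1/12 s, in which the tool goes at most 41.7 mm and 7.16 degrees, less where a joint would pass 70% of its speed; a pose out of reach is approached as far as the arm can. A call is refused whole if a number of a shift passes 0.0417 or a number of a turn 7.16, either way. A call with a gripper value outside its range is refused whole. "grip" is the closure, from 0 (fully open) to 1 (shut), set as the call begins (left out, the last holds). The fingers move at their own pace and stop on an object; "grip_force" is the grip in N (left out, the last holds). Time passes only in rows, so rows that do not move let the fingers close. It gives the time, the measured TCP pose, the force, the opening and the grip force at its end, in the units of the state.
- arm.sense(): the state, without advancing time (a new reading comes with each control period).
- imaging.snapshot(name): name is "scene" or "top"; returns a dict with "pixels" (420x560x3 uint8, red, green, blue), "range_z" (420x560 float32, mm along the optical axis (not along the pixel's ray), 0 where there is no reading), "intrinsics" (3x3 intrinsics, pixels), "k1" (the pictures are not rectified: a ray, as slopes to the right and down, at radius r is drawn at 1 + k1 r^2 times it, then the intrinsics apply), "position" and "attitude" of the camera in the world. Camera axes: x right, y down, z forward; pixel columns grow to the right and rows downward; lengths in mm; the calibration is good to about 2 mm. A picture is of the moment at which its call begins.
- arm.sign_off(): hands the job in; it is judged then, once.
The state is a dict: "t": time; "q": joint angles; "qd": joint speeds; "tau": joint torques, N m; "tool_pos": TCP position; "eef_rot": TCP orientation; "force": force on the tool from outside, world axes, zero at the start; "wrist_torque": the same for the moment, N m; "grip_width": finger opening in mm; "gripper_force": force on a finger pad.
Only numpy, scipy, OpenCV 4.12 (cv2) and the standard library are available. Lean on these libraries where they do the work, as an engineer would, in place of code of your own. Each camera call takes 0.05 s, during which the arm holds its last target. There are 200 camera calls.

## Task

The standing medicine box on the worktop belongs in the carton rack, directly behind its twin, that is on the twin's blue-follower side, before the next carton. Slide the cartons in the rack apart without lifting any of them out to make room, set the box down in the gap until it stands upright on the rack's floor, then push the blue follower firmly up against the row so that it keeps pressing on it and nothing rattles when the bus drives. Cardboard crushes, so feel your way and push gently throughout, and leave the other things on the worktop alone.

Things in the scene. Friction and masses are not known exactly. Their poses are not given: they have to be found in the camera images.
- rack: grey metal rack fixed to the worktop, a channel 190 long (y), 53 wide inside (x), floor 5.5 above the worktop, side walls to 30 mm. Origin: on the worktop, mid-channel; z up. A tall end plate (to 62) has its inner face at y = +85 mm; four cartons stand in a row from there towards -y, then the blue follower. The row is 114 mm long without its gaps, 138 with the new box
- end_face (a point): middle of the foot of the end plate's inner face, at the floor of the channel, against which the row is closed up. Its axes are the rack's
- follower (a joint): blue follower, slides along the row under about 6 N drag and stays where it is left. Value (m) grows towards rack -y, away from the row, up to a hard stop at 0.034. End plate to the relaxed pressure plate's face: 0.110 + value. Push it against the closed row with 11 to 18 N in all, drag included; it then keeps the row under up to 6 N of spring pressure
- plate (a joint): sprung metal pressure plate on the follower's front, 48 mm wide (rack x), 64 high above the worktop: how far it is pressed back into the follower, 0 to 0.001 m, 12 N per mm. It springs back when let go. Over 25 N between this plate and a carton (plate driven hard against its stop) crushes the carton
- follower_tab (a point): a point in the upper half of the follower's ribbed thumb tab, on its middle axis; the tab is a blue block 24 mm (rack x) by 12 (y, along the row) by 46 high, its top 91 above the worktop, free on all sides. This point is 76.5 mm above the worktop and 24 behind the relaxed plate's face (rack -y)
- new_box: white and red medicine box, upright on the worktop at the start: 24 (its x) by 36 (its y) by 78 mm high, about 35 g. Origin: centre of its underside, z up. In the rack its 24 mm lie along the row (its x along rack y, either way round), its 36 mm across, anywhere in the channel's width. Jammed if it presses on a carton or the rack with over 25 N
- twin_box: the twin: an equal medicine box in the rack, 24 mm along the row, 36 across, 78 high; narrower and lower than the other cartons; first, second or third from the end plate. Origin: centre of its underside; its x points along the row to the end plate, z up. The new box goes on its -x side
- strip_a: white carton with a red top, upright in the rack: 45 mm across the rack (its x), 30 mm along the row (its y), 85 mm high, 70 g, cardboard. Origin: centre of its underside, z up. Cartons rub on the rack: sliding some back together with the follower can take up to 16 N. One of the first three from the end plate
- strip_b: white carton with a red top, upright in the rack: 45 mm across the rack (its x), 30 mm along the row (its y), 85 mm high, 70 g, cardboard. Origin: centre of its underside, z up. Cartons rub on the rack: sliding some back together with the follower can take up to 16 N. One of the first three from the end plate
- strip_c: white carton with a red top, upright in the rack: 45 mm across the rack (its x), 30 mm along the row (its y), 85 mm high, 70 g, cardboard. Origin: centre of its underside, z up. Cartons rub on the rack: sliding some back together with the follower can take up to 16 N. Always last in the row, next to the follower
- stapler: black stapler, 32 x 125 x 46 mm, a bystander, to be left where it is. Origin: centre of its underside.
- tape_roll: roll of beige tape lying flat, 94 mm across, 25 mm high, a bystander, to be left where it is. Origin: centre of its underside.
- swab_box: white and blue swab box, 52 x 60 x 57 mm, a bystander, to be left where it is. Origin: centre of its underside.

How it is judged:
By the outcome, as a careful person would: the job done as asked, in the order asked, and still so for the second after the job is handed in, with the robot touching nothing.
It also fails if it takes over 72 s, if anything falls off the work surface, if the arm or the gripper's body presses on something with over 40 N, if the wrist force passes 120 N, or if a joint passes its speed limit or range.

## Working session

There is one attempt and no reset: what is moved stays moved. The work goes in short steps, Python scripts to look and compute and a tool call to move; the robot and the scene stay as the last step left them, time stands still between calls to the robot, and variables do not carry over. Pictures are saved under pics/ and viewed, at most 10 in all, crops included, and the job is handed in when it is done.

Besides the shell and the picture viewer there is one more tool, called after ">>>" as a command line: name --argument value ..., lists and objects as JSON in quotes. apply_moves: Moves the arm, as the interface text tells. Its arguments: {"type":"object","properties":{"offset":{"type":"array"},"twist":{"type":"array"},"grip":{"type":"number"},"grip_force":{"type":"number"}},"required":["offset","twist"]}

```bash
ls; mkdir -p pics; cat > h.py <<'E'
import numpy as np, cv2
from scipy.spatial.transform import Rotation as R
from bench import arm, imaging
def snap(n): return imaging.snapshot(n)
def cloud(s):
    K=np.array(s["intrinsics"]);k1=s["k1"];h,w=s["range_z"].shape
    v,u=np.mgrid[0:h,0:w]
    xd=(u-K[0,2])/K[0,0];yd=(v-K[1,2])/K[1,1]
    x,y=xd.copy(),yd.copy()
    for _ in range(8):
        f=1+k1*(x*x+y*y);x=xd/f;y=yd/f
    z=s["range_z"];P=np.stack([x*z,y*z,z],-1)
    A=np.array(s["attitude"]); M=A if A.shape==(3,3) else (R.from_rotvec(A) if A.size==3 else R.from_quat(A)).as_matrix()
    W=P@M.T+np.array(s["position"]);W[z==0]=np.nan
    return W
E
python3 - <<'E'
from h import *
print(arm.nose_length, arm.sense())
for n in("top","scene"):
    s=snap(n);cv2.imwrite(f"pics/{n}0.png",s["pixels"][:,:,::-1]);np.save(f"{n}0.npy",cloud(s))
    print(n,s["position"],s["attitude"],s["k1"],s["intrinsics"])
    np.save(f"{n}0rgb.npy",s["pixels"])
E
```

```text
pics
14.0 {'t': 0.0, 'q': array([ 1.29600008,  0.46837257, -0.0116319 ,  1.60363125,  0.00596797,
        1.07138659, -0.05629651]), 'qd': array([-0.00095034, -0.00024119,  0.00024314, -0.00062153, -0.00046312,
        0.00042509,  0.00061464]), 'tau': array([-6.14440214e-04, -5.20582902e+01, -1.26717228e-02, -2.43753701e+01,
       -5.66592347e-02,  1.70885510e-02,  1.45742565e-04]), 'tool_pos': array([ 149.13795655, -632.02993977,  199.54020038]), 'eef_rot': array([-3.11879763e+00, -3.63011199e-01,  4.47988695e-04]), 'force': array([ 0.3303448 , -0.06850408, -0.30637451]), 'wrist_torque': array([0.0062454 , 0.02099981, 0.02307678]), 'gripper_force': 0.0, 'grip_width': 92.09581758019245}
top [426.66027729   3.64291474 937.9234762 ] [-2.16377908  2.20195078 -0.13600284] -0.051799662296841006 [[411.5405434    0.         279.27156616]
 [  0.         411.5405434  209.03711402]
 [  0.           0.           1.        ]]
scene [-35.11582367 494.09913219 849.52898597] [-1.12044367  2.40183849 -0.99904348] -0.027969235454281663 [[408.16933476   0.         280.62617144]
 [  0.         408.16933476 207.61457976]
 [  0.           0.           1.        ]]
```

View pics/top0.png

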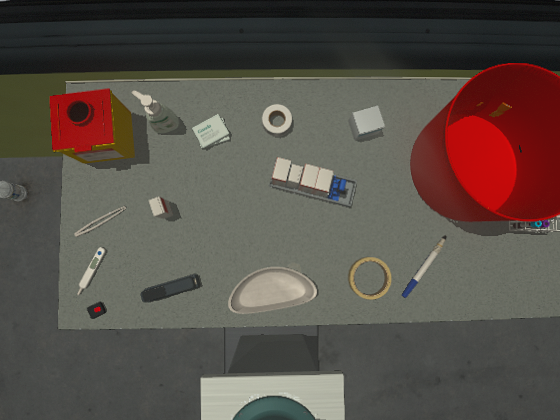

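View pics/scene0.png

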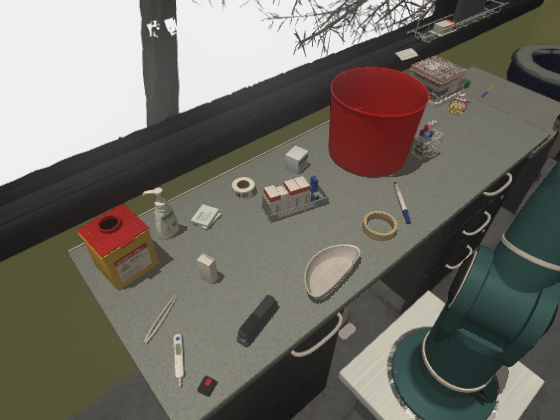

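The top view shows the rack at about (313,181): end plate at the left, then a carton at (282,170), the twin at (295,173), two cartons at (310,177) and (325,180), and the follower at (342,187). The new box is at (160,208), and the gap is needed after the twin.

```bash
python3 - <<'E'
from h import *
for n in("top0","scene0"):
    W=np.load(n+".npy");print(n)
    def sel(b,z0,z1):
        m=(W[...,0]>b[0])&(W[...,0]<b[1])&(W[...,1]>b[2])&(W[...,1]<b[3])&(W[...,2]>z0)&(W[...,2]<z1);return W[m],m
    for z in((-5,5),):
        p,_=sel((350,650,-200,350),*z);print("table z",np.median(p[:,2]))
    # new box top
    for nm,b,z0,z1 in(("new",(380,480,210,330),70,86),("rackall80-90",(380,560,-180,80),80,95),("twin",(380,560,-180,80),73,81),("rackwalls",(380,560,-180,80),25,35)):
        p,m=sel(b,z0,z1)
        if len(p)<4: print(nm,len(p));continue
        r=cv2.minAreaRect(p[:,:2].astype(np.float32));print(nm,len(p),r,np.median(p[:,2]),p[:,:2].mean(0))
s=np.load("top0rgb.npy");s2=np.load("scene0rgb.npy")
a=cv2.resize(s[140:220,255:370],None,fx=5,fy=5,interpolation=cv2.INTER_CUBIC)
b=cv2.resize(s[190:225,140:180],None,fx=5,fy=5,interpolation=cv2.INTER_CUBIC)
im=np.zeros((600,800,3),np.uint8);im[:400,:575]=a;im[:175,590:790]=b
cv2.imwrite("pics/crop1.png",im[:,:,::-1])
E
```

```text
top0
table z 0.7723872581244677
new 0
rackall80-90 169 ((552.7103271484375, -113.68319702148438), (88.60553741455078, 13.866910934448242), 89.18338775634766) 90.76182164911495 [ 554.24716249 -113.92063771]
twin 17 ((552.4631958007812, -108.60086059570312), (81.06855773925781, 11.870077133178711), 87.94921875) 77.48892733324283 [ 552.83776147 -105.51223923]
rackwalls 194 ((469.4239196777344, -74.78138732910156), (209.4521026611328, 178.24981689453125), 89.72713470458984) 29.984247495293914 [500.38958866 -83.50346959]
scene0
table z -1.0594769523107743
new 0
rackall80-90 69 ((554.2615966796875, -118.64216613769531), (75.52464294433594, 11.466669082641602), 89.99522399902344) 87.52519333827809 [ 555.13509422 -116.85387057]
twin 33 ((553.0535888671875, -117.56562042236328), (74.94794464111328, 10.892251968383789), 89.18930053710938) 76.37252360694993 [ 554.08309797 -114.39015894]
rackwalls 208 ((467.9227294921875, -52.48045349121094), (121.48235321044922, 258.3522644042969), 50.27185821533203) 29.665682871291267 [462.33444247 -61.52312027]
```

View pics/crop1.png

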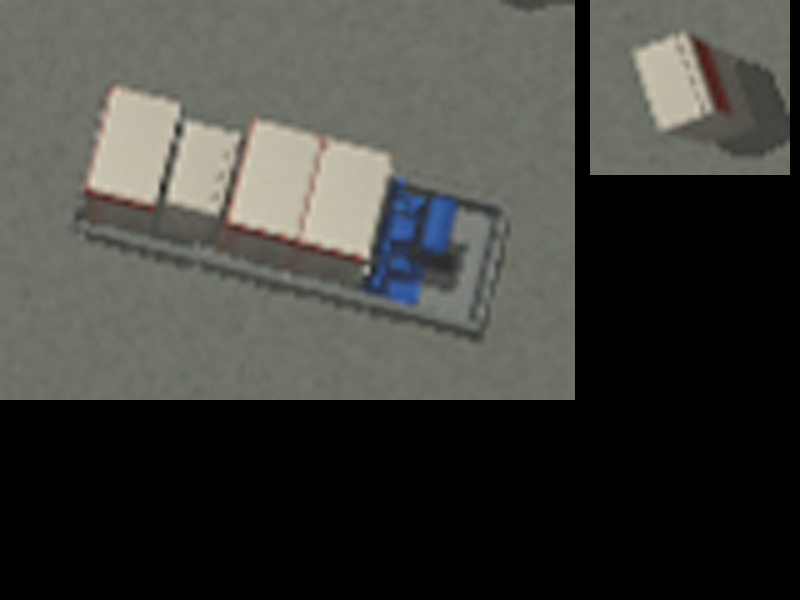

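The crop shows strip, twin, strip, strip and the follower, with the thumb tab around crop (438,225) and the new box at (680,85). The gaps on either side of the twin are small.

```bash
cat >> h.py <<'E'
def tops(s,rect,z0,z1,white=True):
    W=cloud(s);p=s["pixels"].astype(int);x0,x1,y0,y1=rect
    m=np.zeros(W.shape[:2],bool);m[y0:y1,x0:x1]=1
    m&=(W[...,2]>z0)&(W[...,2]<z1)
    if white: m&=(p.min(-1)>150)
    n,l,st,c=cv2.connectedComponentsWithStats(m.astype(np.uint8),connectivity=4)
    for i in range(1,n):
        if st[i,4]<25: continue
        q=W[l==i];r=cv2.minAreaRect(q[:,:2].astype(np.float32))
        print(st[i,4],"px",np.round(c[i],1),"mean",q.mean(0).round(1),"rect",np.round(r[0],1),np.round(r[1],1),round(r[2],1))
E
python3 - <<'E'
from h import *
s=snap("top")
W=cloud(s)
for u,v in((282,165),(295,172),(310,175),(325,180),(342,184),(155,206),(338,195),(345,205)):print(u,v,W[v,u].round(1),s["pixels"][v,u])
print("new");tops(s,(140,180,190,225),55,100)
print("row");tops(s,(255,370,140,220),60,100)
p=s["pixels"].astype(int);blue=(p[...,2]>p[...,0]+40)
m=blue.copy();m[:,:320]=0;m[:,365:]=0;m[:170]=0;m[215:]=0
q=W[m];print("blue",np.nanmin(q,0),np.nanmax(q,0));t=q[q[:,2]>80];print("tab",len(t),t.mean(0),cv2.minAreaRect(t[:,:2].astype(np.float32)))
print(np.round(np.percentile(q[:,2],[5,20,40,60,80,95])))
# rack wall fit
g=W[140:220,255:370].reshape(-1,3);g=g[(g[:,2]>24)&(g[:,2]<34)];print("walls",len(g),cv2.minAreaRect(g[:,:2].astype(np.float32)))
E
```

```text
282 165 [602.9 -26.5  90.6] [192 187 168]
295 172 [588.4 -53.7  86.3] [189 184 165]
310 175 [580.9 -84.7  90.5] [193 188 169]
325 180 [ 569.7 -115.8   91.3] [192 188 169]
342 184 [ 560.4 -150.9   93.3] [ 53  92 155]
155 206 [522.2 240.9  78.2] [190 184 165]
338 195 [ 547.8 -155.4   14.1] [43 57 85]
345 205 [ 525.  -171.1   11.4] [69 70 67]
new
157 px [155.7 205.9] mean [522.3 239.4  78.6] rect [522.1 238.8] [33.2 23.1] 19.1
row
272 px [281.4 168.6] mean [595.2 -25.2  91.1] rect [595.1 -25.3] [28.6 42.8] 74.0
159 px [295.  172.9] mean [587.  -53.7  84.1] rect [586.7 -54.1] [22.  33.7] 74.9
541 px [316.8 177.3] mean [575.7 -98.7  91.1] rect [575.9 -98.8] [59.2 44.1] 73.0
blue [ 536.16712342 -168.43905134    5.3942007 ] [ 591.23843109 -131.72457079   95.30154887]
tab 61 [ 559.69589267 -151.31546676   91.3897216 ] ((559.8123779296875, -151.888427734375), (11.097527503967285, 23.02593421936035), 75.0835952758789)
[nan nan nan nan nan nan]
walls 302 ((574.2876586914062, -97.5261001586914), (189.60955810546875, 61.393428802490234), 74.79629516601562)
```

```bash
cat >> h.py <<'E'
EY=np.array([.264,.9645,0]);EX=np.array([.9645,-.264,0])
def goto(p,yaw=None):
    """print tool-frame offset (mm) to world p; yaw = wanted direction (deg, mod 180) of tool y in world"""
    s=arm.sense();M=R.from_rotvec(s["eef_rot"]).as_matrix()
    d=M.T@(np.array(p)-s["tool_pos"]);cur=np.degrees(np.arctan2(M[1,1],M[0,1]))
    print("t",round(s["t"],2),"pos",s["tool_pos"].round(1),"z",M[:,2].round(3),"off mm",d.round(1),"ydir",round(cur,1),"F",s["force"].round(2),"w",round(s["grip_width"],1),"q7",s["q"][6].round(2))
    if yaw is not None:
        a=(yaw-cur+90)%180-90;print("tool-z twist deg",round(-a,1))
E
python3 - <<'E'
from h import *
goto((559.8,-151.9,160),-15.3)
W=np.load("top0.npy");p=np.load("top0rgb.npy").astype(int)
red=(p[...,0]>100)&(p[...,1]<60);red[:,:400]=0
q=W[red];q=q[np.isfinite(q[:,0])];print("bucket",np.percentile(q,[1,50,99],axis=0).round())
for z in(20,100,150,200,250):
    k=q[q[:,2]>z];print(z,len(k),k[:,:2].min(0) if len(k) else 0,k[:,:2].max(0)if len(k) else 0)
print(R.from_rotvec(arm.sense()["eef_rot"]).as_matrix().round(2))
E
```

```text
t 0.15 pos [ 149.2 -632.2  199.8] z [-0.     0.001 -1.   ] off mm [ 510.  -373.1   40.2] ydir -76.7 F [-0.46 -0.29  0.35] w 91.9 q7 -0.06
tool-z twist deg -61.4
bucket [[ 477. -594.    4.]
 [ 619. -526.   56.]
 [ 751. -316.  240.]]
20 8009 [ 465.37996772 -670.51975893] [ 833.01113446 -310.83942921]
100 4728 [ 465.37996772 -597.47443268] [ 812.72289573 -310.83942921]
150 2490 [ 468.79969968 -593.10174344] [ 760.48673051 -310.83942921]
200 1220 [ 468.79969968 -550.64138331] [ 760.48673051 -310.83942921]
250 0 0 0
[[ 0.97  0.23 -0.  ]
 [ 0.23 -0.97  0.  ]
 [-0.   -0.   -1.  ]]
```

>>> apply_moves --offset '[[0.0255,-0.0262,0],[0.0255,-0.0262,0],[0.0255,-0.0262,0],[0.0255,-0.0262,0]]' --twist '[[0,0,0],[0,0,0],[0,0,0],[0,0,0]]'

```text
t: 0.48
tool_pos: [224.9, -505.5, 200.1]
eef_rot: [-3.12, -0.362, 0.0]
force: [0.3, 0.7, 0.6]
grip_width: 92.3
gripper_force: 0.0
```

>>> apply_moves --offset '[[0.0255,-0.0262,0],[0.0255,-0.0262,0],[0.0255,-0.0262,0],[0.0255,-0.0262,0]]' --twist '[[0,0,0],[0,0,0],[0,0,0],[0,0,0]]'

```text
t: 0.82
tool_pos: [300.2, -380.1, 200.4]
eef_rot: [3.12, 0.363, -0.0]
force: [0.5, -0.7, -0.1]
grip_width: 92.0
gripper_force: 0.0
```

>>> apply_moves --offset '[[0.028,-0.024,0],[0.028,-0.024,0],[0.028,-0.024,0]]' --twist '[[0,0,0],[0,0,0],[0,0,0]]'

```text
t: 1.07
tool_pos: [365.4, -290.8, 200.6]
eef_rot: [3.12, 0.363, -0.0]
force: [-0.8, 0.2, 0.1]
grip_width: 92.1
gripper_force: 0.0
```

>>> apply_moves --offset '[[0.028,-0.024,0],[0.028,-0.024,0],[0.028,-0.024,0]]' --twist '[[0,0,0],[0,0,0],[0,0,0]]'

```text
t: 1.32
tool_pos: [430.7, -201.4, 200.6]
eef_rot: [3.12, 0.363, -0.0]
force: [0.5, -0.3, 0.6]
grip_width: 91.8
gripper_force: 0.0
```

>>> apply_moves --offset '[[0,0,0],[0,0,0],[0,0,0],[0,0,0],[0,0,0]]' --twist '[[0,0,-6.8],[0,0,-6.8],[0,0,-6.8],[0,0,-6.8],[0,0,-6.8]]'

```text
t: 1.73
tool_pos: [430.0, -202.8, 200.3]
eef_rot: [-2.874, -1.269, 0.001]
force: [0.2, -0.5, 0.1]
grip_width: 91.7
gripper_force: 0.0
```

>>> apply_moves --offset '[[0,0,0],[0,0,0],[0,0,0],[0,0,0],[0,0,0]]' --twist '[[0,0,-6.8],[0,0,-6.8],[0,0,-6.8],[0,0,-6.8],[0,0,0]]'

```text
t: 2.15
tool_pos: [429.9, -203.0, 200.3]
eef_rot: [-2.498, -1.904, 0.0]
force: [0.5, 0.0, 0.3]
grip_width: 91.9
gripper_force: 0.0
```

```bash
python3 - <<'E'
from h import *
goto((559.8,-151.9,130),-15.3)
E
```

```text
t 2.15 pos [ 429.9 -203.   200.3] z [-0.  0. -1.] off mm [ 83.7 111.7  70.3] ydir -15.4 F [0.55 0.04 0.28] w 91.9 q7 -0.0
tool-z twist deg -0.1
```

>>> apply_moves --offset '[[0.0209,0.0279,0],[0.0209,0.0279,0],[0.0209,0.0279,0.01],[0.021,0.028,0.02]]' --twist '[[0,0,0],[0,0,0],[0,0,0],[0,0,0]]'

```text
t: 2.48
tool_pos: [563.2, -152.4, 172.2]
eef_rot: [2.502, 1.892, 0.004]
force: [0.4, -0.2, 1.0]
grip_width: 91.8
gripper_force: 0.0
```

>>> apply_moves --offset '[[0,0,0.025],[0,0,0.025],[0,0,0.025],[0,0,0.023],[0,0,0]]' --twist '[[0,0,0],[0,0,0],[0,0,0],[0,0,0],[0,0,0]]'

```text
t: 2.9
tool_pos: [556.6, -151.7, 67.8]
eef_rot: [-2.499, -1.893, 0.009]
force: [-0.6, 0.5, 0.7]
grip_width: 91.9
gripper_force: 0.0
```

>>> apply_moves --offset '[[0,0,0],[0,0,0],[0,0,0],[0,0,0],[0,0,0]]' --twist '[[0,0,0],[0,0,0],[0,0,0],[0,0,0],[0,0,0]]' --grip 1 --grip_force 20

```text
t: 3.32
tool_pos: [560.9, -152.7, 73.8]
eef_rot: [2.5, 1.899, 0.002]
force: [-0.1, 0.6, -0.3]
grip_width: 60.6
gripper_force: 0.0
```

>>> apply_moves --offset '[[0,0,0],[0,0,0],[0,0,0],[0,0,0],[0,0,0]]' --twist '[[0,0,0],[0,0,0],[0,0,0],[0,0,0],[0,0,0]]'

```text
t: 3.73
tool_pos: [560.1, -152.3, 72.5]
eef_rot: [-2.501, -1.901, 0.0]
force: [-0.3, -0.3, 0.1]
grip_width: 27.2
gripper_force: 0.0
```

>>> apply_moves --offset '[[0,0,0],[0,0,0],[0,0,0]]' --twist '[[0,0,0],[0,0,0],[0,0,0]]'

```text
t: 3.98
tool_pos: [561.5, -152.6, 72.6]
eef_rot: [2.5, 1.9, 0.003]
force: [4.9, -0.8, -4.3]
grip_width: 23.0
gripper_force: 20.0
```

>>> apply_moves --offset '[[-0.002,0,0],[-0.002,0,0],[-0.002,0,0],[-0.002,0,0],[-0.002,0,0]]' --twist '[[0,0,0],[0,0,0],[0,0,0],[0,0,0],[0,0,0]]'

```text
t: 4.4
tool_pos: [559.7, -159.0, 72.6]
eef_rot: [-2.499, -1.903, -0.008]
force: [7.5, 4.3, -5.7]
grip_width: 22.9
gripper_force: 20.0
```

>>> apply_moves --offset '[[-0.002,0,0],[-0.002,0,0],[-0.001,0,0],[0,0,0],[0,0,0]]' --twist '[[0,0,0],[0,0,0],[0,0,0],[0,0,0],[0,0,0]]'

```text
t: 4.82
tool_pos: [558.3, -164.2, 72.6]
eef_rot: [2.499, 1.903, 0.008]
force: [6.9, 3.4, -5.4]
grip_width: 23.2
gripper_force: 20.0
```

```bash
python3 - <<'E'
from h import *
s=arm.sense();print(s["gripper_force"],s["force"]@EY,s["force"]@EX)
goto((559.8,-151.9,72),-15.3)
E
```

```text
19.999905824661255 5.0733003375035315 5.80042187862461
t 4.82 pos [ 558.3 -164.2   72.6] z [ 0.004  0.003 -1.   ] off mm [12.3 -1.8  0.6] ydir -15.4 F [ 6.93  3.36 -5.43] w 23.2 q7 -0.29
tool-z twist deg -0.1
```

>>> apply_moves --offset '[[-0.002,0.001,0],[-0.002,0.001,0],[-0.002,0,0],[-0.002,0,0],[0,0,0]]' --twist '[[0,0,0],[0,0,0],[0,0,0],[0,0,0],[0,0,0]]'

```text
t: 5.23
tool_pos: [556.3, -172.1, 72.5]
eef_rot: [-2.498, -1.901, -0.003]
force: [1.7, 5.2, 0.7]
grip_width: 23.0
gripper_force: 20.0
```

```bash
python3 - <<'E'
from h import *
s=arm.sense();print(s["gripper_force"],s["force"]@EY,s["force"]@EX)
goto((561.5,-152.6,72),-15.3)
s=snap("top");tops(s,(255,370,140,220),60,100)
W=cloud(s);g=W[140:220,255:370].reshape(-1,3);
cv2.imwrite("pics/c2.png",cv2.resize(s["pixels"][140:220,255:370],None,fx=5,fy=5)[:,:,::-1])
E
```

```text
19.998925030231476 5.427011339247583 0.3050464474866491
t 5.23 pos [ 556.3 -172.1   72.5] z [ 0.     0.003 -1.   ] off mm [20.1 -0.1  0.6] ydir -15.4 F [1.73 5.15 0.65] w 23.0 q7 -0.27
tool-z twist deg -0.1
285 px [281.4 168.8] mean [594.7 -25.   91.2] rect [595.2 -23.7] [31.5 43.3] 73.8
567 px [316.6 177.4] mean [575.4 -98.4  91.2] rect [575.7 -98.6] [59.8 44.1] 73.4
172 px [295.  173.2] mean [586.4 -53.9  84.2] rect [586.2 -53.9] [22.7 35. ] 72.5
```

View pics/c2.png

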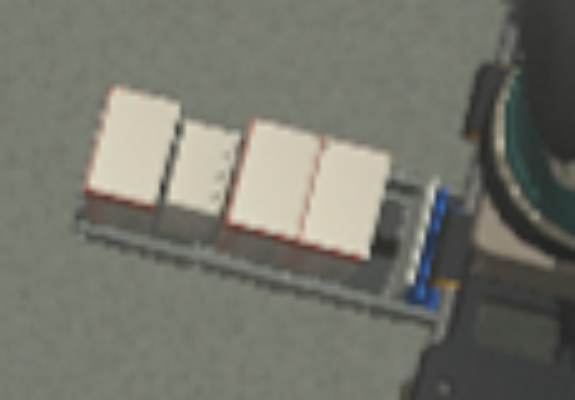

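Only the follower has moved back, by about 20 mm (plate at crop (425,240)). The cartons have not moved.

>>> apply_moves --offset '[[-0.001,0,0],[-0.001,0,0],[0,0,0],[0,0,0]]' --twist '[[0,0,0],[0,0,0],[0,0,0],[0,0,0]]'

```text
t: 5.62
tool_pos: [556.0, -172.8, 72.5]
eef_rot: [-2.496, -1.902, -0.005]
force: [1.7, 6.1, -1.0]
grip_width: 23.4
gripper_force: 20.0
```

>>> apply_moves --offset '[[0,0,0],[0,0,0],[0,0,0],[0,0,0],[0,0,0]]' --twist '[[0,0,0],[0,0,0],[0,0,0],[0,0,0],[0,0,0]]' --grip 0.3

```text
t: 6.03
tool_pos: [555.0, -177.4, 72.4]
eef_rot: [-2.502, -1.9, 0.001]
force: [-0.7, -0.4, 0.3]
grip_width: 54.6
gripper_force: 0.0
```

>>> apply_moves --offset '[[0,0,-0.01],[0,0,-0.02],[0,0,-0.02],[0,0,-0.02],[0,0,-0.01]]' --twist '[[0,0,0],[0,0,0],[0,0,0],[0,0,0],[0,0,0]]'

```text
t: 6.45
tool_pos: [556.7, -177.3, 155.6]
eef_rot: [2.499, 1.899, 0.003]
force: [-0.1, -0.3, 0.5]
grip_width: 64.1
gripper_force: 0.0
```

```bash
python3 - <<'E'
from h import *
goto((579.8,-84.2,52),-15.3)
E
```

```text
t 6.45 pos [ 556.7 -177.3  155.6] z [ 0.004 -0.001 -1.   ] off mm [ 95.9  -3.  103.6] ydir -15.5 F [-0.06 -0.29  0.5 ] w 64.1 q7 -0.22
tool-z twist deg -0.2
```

>>> apply_moves --offset '[[0.024,-0.001,0],[0.024,0,0],[0.024,0,0],[0.024,0,0],[0,0,0]]' --twist '[[0,0,0],[0,0,0],[0,0,0],[0,0,0],[0,0,0]]'

```text
t: 6.87
tool_pos: [581.1, -78.0, 153.1]
eef_rot: [-2.493, -1.909, -0.004]
force: [0.2, -0.1, -0.1]
grip_width: 64.2
gripper_force: 0.0
```

>>> apply_moves --offset '[[0,0,0.02],[0,0,0.02],[0,0,0.015],[0,0,0.015],[0,0,0.01]]' --twist '[[0,0,0],[0,0,0],[0,0,0],[0,0,0],[0,0,0]]'

```text
t: 7.28
tool_pos: [579.1, -84.8, 71.0]
eef_rot: [-2.501, -1.9, 0.003]
force: [-0.2, -0.6, 0.8]
grip_width: 64.1
gripper_force: 0.0
```

```bash
python3 - <<'E'
from h import *
goto((579.8,-84.2,52),-15.3)
E
```

```text
t 7.28 pos [579.1 -84.8  71. ] z [-0.002 -0.    -1.   ] off mm [ 0.8  0.5 19. ] ydir -15.6 F [-0.25 -0.55  0.81] w 64.1 q7 -0.45
tool-z twist deg -0.3
```

>>> apply_moves --offset '[[0,0,0.008],[0,0,0.007],[0,0,0.004],[0,0,0],[0,0,0]]' --twist '[[0,0,0],[0,0,0],[0,0,0],[0,0,0],[0,0,0]]'

```text
t: 7.7
tool_pos: [580.4, -84.2, 53.8]
eef_rot: [2.501, 1.901, 0.0]
force: [0.2, -0.4, 0.6]
grip_width: 64.2
gripper_force: 0.0
```

>>> apply_moves --offset '[[0,0,0],[0,0,0],[0,0,0],[0,0,0],[0,0,0]]' --twist '[[0,0,0],[0,0,0],[0,0,0],[0,0,0],[0,0,0]]' --grip 1 --grip_force 8

```text
t: 8.12
tool_pos: [580.5, -84.2, 53.9]
eef_rot: [2.501, 1.901, 0.001]
force: [0.3, 0.8, 1.6]
grip_width: 45.0
gripper_force: 8.0
```

>>> apply_moves --offset '[[-0.002,0,0],[-0.002,0,0],[-0.002,0,0],[-0.002,0,0],[-0.002,0,0]]' --twist '[[0,0,0],[0,0,0],[0,0,0],[0,0,0],[0,0,0]]'

```text
t: 8.53
tool_pos: [578.4, -93.6, 54.2]
eef_rot: [2.5, 1.901, 0.003]
force: [2.2, 1.2, 5.3]
grip_width: 45.1
gripper_force: 8.0
```

```bash
python3 - <<'E'
from h import *
s=arm.sense();print(s["gripper_force"],s["force"]@EY,s["force"]@EX)
goto((579.8,-84.2,52),-15.3)
E
```

```text
8.000909686088562 1.7066864985526562 1.8489536424014061
t 8.53 pos [578.4 -93.6  54.2] z [ 0.002  0.    -1.   ] off mm [ 9.5 -1.2  2.2] ydir -15.5 F [2.23 1.16 5.32] w 45.1 q7 -0.44
tool-z twist deg -0.2
```

>>> apply_moves --offset '[[-0.002,0,-0.0005],[-0.002,0,-0.0005],[-0.002,0,-0.0005],[-0.002,0,0],[0,0,0]]' --twist '[[0,0,0],[0,0,0],[0,0,0],[0,0,0],[0,0,0]]'

```text
t: 8.95
tool_pos: [574.2, -102.5, 54.3]
eef_rot: [-2.501, -1.899, 0.003]
force: [0.1, -0.2, -0.7]
grip_width: 45.0
gripper_force: 8.0
```

>>> apply_moves --offset '[[-0.002,0,0],[-0.001,0,0],[-0.001,0,0],[0,0,0],[0,0,0]]' --twist '[[0,0,0],[0,0,0],[0,0,0],[0,0,0],[0,0,0]]'

```text
t: 9.37
tool_pos: [574.2, -105.5, 54.9]
eef_rot: [2.501, 1.901, -0.0]
force: [0.1, 0.8, -0.6]
grip_width: 45.0
gripper_force: 8.0
```

```bash
python3 - <<'E'
from h import *
s=arm.sense();print(s["gripper_force"],s["force"]@EY,s["force"]@EX)
goto((580.5,-84.2,52),-15.3)
E
```

```text
7.999603897333145 0.76825873644108 -0.15730483854711586
t 9.37 pos [ 574.2 -105.5   54.9] z [-0. -0. -1.] off mm [22.2  0.4  2.9] ydir -15.5 F [ 0.05  0.78 -0.63] w 45.0 q7 -0.42
tool-z twist deg -0.2
```

>>> apply_moves --offset '[[0,0,0.001],[-0.001,0,0],[-0.001,0,0],[0,0,0],[0,0,0]]' --twist '[[0,0,0],[0,0,0],[0,0,0],[0,0,0],[0,0,0]]'

```text
t: 9.78
tool_pos: [574.1, -107.0, 54.3]
eef_rot: [2.501, 1.901, 0.001]
force: [0.9, 0.5, 2.0]
grip_width: 45.2
gripper_force: 8.0
```

>>> apply_moves --offset '[[0,0,0],[0,0,0],[0,0,0],[0,0,0]]' --twist '[[0,0,0],[0,0,0],[0,0,0],[0,0,0]]' --grip 0.3

```text
t: 10.12
tool_pos: [573.4, -107.6, 53.8]
eef_rot: [-2.501, -1.901, 0.001]
force: [0.4, -0.3, 0.4]
grip_width: 64.1
gripper_force: 0.0
```

>>> apply_moves --offset '[[0,0,-0.01],[0,0,-0.02],[0,0,-0.02],[0,0,-0.025],[0,0,-0.025]]' --twist '[[0,0,0],[0,0,0],[0,0,0],[0,0,0],[0,0,0]]'

```text
t: 10.53
tool_pos: [573.4, -107.2, 155.4]
eef_rot: [-2.501, -1.901, 0.001]
force: [0.5, -0.8, -0.4]
grip_width: 64.0
gripper_force: 0.0
```

>>> apply_moves --offset '[[0.03,0,-0.02],[0.03,0,0],[0.035,0,0],[0.035,0,0],[0.035,0,0]]' --twist '[[0,0,0],[0,0,0],[0,0,0],[0,0,0],[0,0,0]]'

```text
t: 10.95
tool_pos: [618.2, 52.8, 175.1]
eef_rot: [2.501, 1.9, 0.001]
force: [-0.3, -0.6, 0.1]
grip_width: 64.0
gripper_force: 0.0
```

>>> apply_moves --offset '[[0.035,0,0],[0.035,0,0],[0.035,0,0],[0,0,0]]' --twist '[[0,0,0],[0,0,0],[0,0,0],[0,0,0]]'

```text
t: 11.28
tool_pos: [645.5, 162.6, 175.0]
eef_rot: [-2.489, -1.91, -0.007]
force: [-1.5, 0.7, 0.3]
grip_width: 64.4
gripper_force: 0.0
```

```bash
python3 - <<'E'
from h import *
goto((522,239,130),19)
s=snap("top");tops(s,(255,370,140,220),60,100)
cv2.imwrite("pics/c3.png",cv2.resize(s["pixels"][140:220,255:370],None,fx=5,fy=5)[:,:,::-1])
p=s["pixels"].astype(int);W=cloud(s)
m=(p[...,2]>p[...,0]+40);m[:,:320]=0;m[:,375:]=0;m[:170]=0;m[220:]=0
q=W[m];t=q[q[:,2]>80];print("tab",len(t),t.mean(0))
E
```

```text
t 11.28 pos [645.5 162.6 175. ] z [ 0.001  0.006 -1.   ] off mm [  41.6 -139.    45.3] ydir -15.0 F [-1.55  0.67  0.28] w 64.4 q7 -0.78
tool-z twist deg -34.0
268 px [281.8 168.2] mean [595.9 -26.   91. ] rect [595.2 -23.5] [32.1 43.2] 73.8
182 px [295.1 173.4] mean [585.9 -54.1  84.1] rect [585.9 -54.2] [23.1 36.1] 73.1
586 px [322.8 179.5] mean [ 570.9 -111.2   91.2] rect [ 571.  -111.3] [59.7 45.1] 74.1
tab 64 [ 554.48630001 -171.33621567   90.91041926]
```

View pics/c3.png

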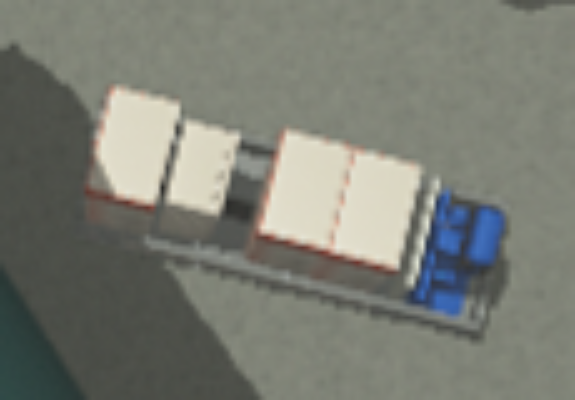

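The pair moved only about 13 mm because the grip slipped, so the gap is 18 mm and there is still 8 mm in front of the plate. I'll regrip harder and slide it the rest of the way.

>>> apply_moves --offset '[[-0.035,0,0],[-0.035,0,0],[-0.035,0,0],[-0.035,0,0],[-0.035,0,0]]' --twist '[[0,0,0],[0,0,0],[0,0,0],[0,0,0],[0,0,0]]'

```text
t: 11.75
tool_pos: [598.0, -18.9, 174.5]
eef_rot: [2.502, 1.899, -0.001]
force: [0.4, -0.1, 0.1]
grip_width: 64.3
gripper_force: 0.0
```

>>> apply_moves --offset '[[-0.03,0,0],[-0.03,0,0],[-0.02,0,0],[0,0,0.01],[0,0,0.01]]' --twist '[[0,0,0],[0,0,0],[0,0,0],[0,0,0],[0,0,0]]'

```text
t: 12.17
tool_pos: [577.5, -95.4, 154.4]
eef_rot: [2.504, 1.894, 0.001]
force: [-0.3, -0.2, -0.2]
grip_width: 64.2
gripper_force: 0.0
```

```bash
python3 - <<'E'
from h import *
goto((575,-96.8,52),-15.3)
E
```

```text
t 12.17 pos [577.5 -95.4 154.4] z [ 0.001 -0.001 -1.   ] off mm [ -1.9  -2.2 102.4] ydir -15.8 F [-0.34 -0.16 -0.23] w 64.2 q7 -0.38
tool-z twist deg -0.5
```

>>> apply_moves --offset '[[-0.001,-0.001,0.02],[0,0,0.02],[0,0,0.02],[0,0,0.015],[0,0,0]]' --twist '[[0,0,-0.4],[0,0,0],[0,0,0],[0,0,0],[0,0,0]]'

```text
t: 12.58
tool_pos: [573.7, -91.7, 75.3]
eef_rot: [-2.488, -1.909, 0.006]
force: [0.0, 0.2, -0.5]
grip_width: 64.5
gripper_force: 0.0
```

>>> apply_moves --offset '[[0,0,0.01],[0,0,0.01],[0,0,0.004],[0,0,0],[0,0,0]]' --twist '[[0,0,0],[0,0,0],[0,0,0],[0,0,0],[0,0,0]]'

```text
t: 13.0
tool_pos: [576.6, -93.4, 55.1]
eef_rot: [2.494, 1.91, 0.0]
force: [0.1, 0.5, 1.1]
grip_width: 64.2
gripper_force: 0.0
```

>>> apply_moves --offset '[[0,0,0],[0,0,0],[0,0,0],[0,0,0],[0,0,0]]' --twist '[[0,0,0],[0,0,0],[0,0,0],[0,0,0],[0,0,0]]' --grip 1 --grip_force 15

```text
t: 13.42
tool_pos: [576.9, -93.6, 55.4]
eef_rot: [2.494, 1.909, 0.001]
force: [0.1, -0.7, 2.0]
grip_width: 45.0
gripper_force: 15.0
```

```bash
python3 - <<'E'
from h import *
s=arm.sense();print(s["gripper_force"],s["force"]@EY,s["force"]@EX)
goto((575,-96.8,52),-15.3)
E
```

```text
14.981038570404053 -0.6447143579536375 0.23122776521537006
t 13.42 pos [576.9 -93.6  55.4] z [ 0.001 -0.    -1.   ] off mm [-3.6 -1.   3.4] ydir -15.1 F [ 0.05 -0.68  2.02] w 45.0 q7 -0.44
tool-z twist deg 0.2
```

>>> apply_moves --offset '[[-0.001,0,-0.0005],[-0.001,0,0],[-0.001,0,0],[-0.001,0,0],[-0.001,0,0]]' --twist '[[0,0,0],[0,0,0],[0,0,0],[0,0,0],[0,0,0]]'

```text
t: 13.83
tool_pos: [575.2, -98.3, 55.5]
eef_rot: [-2.494, -1.91, -0.0]
force: [0.1, 0.7, -0.3]
grip_width: 45.3
gripper_force: 15.0
```

>>> apply_moves --offset '[[-0.001,0,0],[-0.001,0,0],[-0.001,0,0],[0,0,0],[0,0,0]]' --twist '[[0,0,0],[0,0,0],[0,0,0],[0,0,0],[0,0,0]]'

```text
t: 14.25
tool_pos: [574.3, -101.5, 55.4]
eef_rot: [2.495, 1.909, -0.0]
force: [-0.3, 1.6, 0.7]
grip_width: 44.8
gripper_force: 15.0
```

>>> apply_moves --offset '[[-0.001,0,0],[-0.001,0,0],[-0.001,0,0],[0,0,0],[0,0,0]]' --twist '[[0,0,0],[0,0,0],[0,0,0],[0,0,0],[0,0,0]]'

```text
t: 14.67
tool_pos: [574.0, -102.9, 55.6]
eef_rot: [-2.493, -1.91, -0.002]
force: [1.6, 3.7, 0.8]
grip_width: 44.7
gripper_force: 15.0
```

```bash
python3 - <<'E'
from h import *
s=arm.sense();print(s["gripper_force"],s["force"]@EY,s["force"]@EX)
goto((576.9,-93.6,52),-15.3)
s=snap("top");tops(s,(255,370,140,220),60,100)
E
```

```text
14.98305693268776 4.006301836232881 0.5297991694371075
t 14.67 pos [ 574.  -102.9   55.6] z [ 0.001  0.001 -1.   ] off mm [9.8 0.4 3.6] ydir -15.1 F [1.57 3.72 0.78] w 44.7 q7 -0.42
tool-z twist deg 0.2
287 px [281.3 168.8] mean [594.8 -25.   91.1] rect [595.2 -23.8] [31.6 43.9] 74.5
175 px [295.1 173.3] mean [586.2 -54.   84.3] rect [586.  -53.9] [23.  34.8] 74.6
```

>>> apply_moves --offset '[[-0.001,0,0],[-0.001,0,0],[-0.001,0,0],[0,0,0],[0,0,0]]' --twist '[[0,0,0],[0,0,0],[0,0,0],[0,0,0],[0,0,0]]'

```text
t: 15.13
tool_pos: [573.9, -103.7, 55.9]
eef_rot: [-2.491, -1.911, -0.006]
force: [1.5, 9.4, 1.7]
grip_width: 44.8
gripper_force: 15.0
```

>>> apply_moves --offset '[[0,0,0],[0,0,0],[0,0,0],[0,0,0],[0,0,0]]' --twist '[[0,0,0],[0,0,0],[0,0,0],[0,0,0],[0,0,0]]' --grip 0.35

```text
t: 15.55
tool_pos: [572.5, -108.0, 55.3]
eef_rot: [2.495, 1.909, -0.001]
force: [0.2, -0.3, 0.1]
grip_width: 59.7
gripper_force: 0.0
```

>>> apply_moves --offset '[[0,0,-0.01],[0,0,-0.02],[0,0,-0.02],[0,0,-0.015],[0,0,0]]' --twist '[[0,0,0],[0,0,0],[0,0,0],[0,0,0],[0,0,0]]'

```text
t: 15.97
tool_pos: [575.2, -107.4, 124.4]
eef_rot: [2.491, 1.907, 0.006]
force: [0.6, 0.1, -0.2]
grip_width: 59.7
gripper_force: 0.0
```

```bash
python3 - <<'E'
from h import *
s=snap("top");tops(s,(255,370,140,220),60,100)
goto((586,-54,54),-15.3)
E
```

```text
290 px [281.3 168.8] mean [594.7 -24.8  91. ] rect [595.2 -24. ] [31.6 43.4] 75.3
178 px [295.1 173.2] mean [586.2 -54.   84.2] rect [585.6 -53.8] [23.  35.4] 74.8
t 16.02 pos [ 574.2 -107.4  122.6] z [ 0.004 -0.001 -1.   ] off mm [54.7 -2.8 68.6] ydir -15.1 F [-0.07  0.71 -0.64] w 60.0 q7 -0.37
tool-z twist deg 0.2
```

>>> apply_moves --offset '[[0.014,-0.001,0],[0.014,-0.001,0],[0.014,0,0],[0.012,0,0],[0,0,0]]' --twist '[[0,0,0.2],[0,0,0],[0,0,0],[0,0,0],[0,0,0]]'

```text
t: 16.43
tool_pos: [585.4, -50.8, 120.1]
eef_rot: [-2.492, -1.91, -0.001]
force: [-0.7, 0.9, 0.7]
grip_width: 59.7
gripper_force: 0.0
```

>>> apply_moves --offset '[[0,0,0.015],[0,0,0.015],[0,0,0.015],[0,0,0.012],[0,0,0.006]]' --twist '[[0,0,0],[0,0,0],[0,0,0],[0,0,0],[0,0,0]]'

```text
t: 16.85
tool_pos: [584.0, -54.9, 55.5]
eef_rot: [-2.497, -1.904, 0.004]
force: [-0.1, -0.6, -0.3]
grip_width: 59.8
gripper_force: 0.0
```

>>> apply_moves --offset '[[0,0,0],[0,0,0],[0,0,0],[0,0,0],[0,0,0]]' --twist '[[0,0,0],[0,0,0],[0,0,0],[0,0,0],[0,0,0]]' --grip 1 --grip_force 10

```text
t: 17.27
tool_pos: [585.8, -54.5, 58.3]
eef_rot: [2.497, 1.905, 0.002]
force: [0.8, 0.9, 1.0]
grip_width: 35.9
gripper_force: 10.0
```

>>> apply_moves --offset '[[0,0,0],[0.001,0,0],[0.001,0,0],[0.001,0,0],[0,0,0]]' --twist '[[0,0,0],[0,0,0],[0,0,0],[0,0,0],[0,0,0]]'

```text
t: 17.68
tool_pos: [587.0, -51.8, 58.2]
eef_rot: [2.496, 1.904, 0.002]
force: [0.9, -3.2, 5.5]
grip_width: 35.7
gripper_force: 10.0
```

```bash
python3 - <<'E'
from h import *
s=arm.sense();print(s["gripper_force"],s["force"]@EY,s["force"]@EX)
goto((586,-54,54),-15.3)
E
```

```text
10.018127113580704 -2.8855842219743493 1.744756418230954
t 17.68 pos [587.  -51.8  58.2] z [ 0.002 -0.001 -1.   ] off mm [-2.4 -0.4  4.2] ydir -15.3 F [ 0.92 -3.24  5.53] w 35.7 q7 -0.52
tool-z twist deg -0.0
```

>>> apply_moves --offset '[[0,0,0],[0,0,0],[0,0,0],[0,0,0]]' --twist '[[0,0,0],[0,0,0],[0,0,0],[0,0,0]]' --grip 0.35

```text
t: 18.02
tool_pos: [585.2, -51.2, 56.9]
eef_rot: [-2.497, -1.905, 0.002]
force: [0.1, -0.5, -0.1]
grip_width: 59.0
gripper_force: 0.0
```

>>> apply_moves --offset '[[0,0,-0.01],[0,0,-0.02],[0,0,-0.03],[0,0,-0.03],[0,0,-0.03]]' --twist '[[0,0,0],[0,0,0],[0,0,0],[0,0,0],[0,0,0]]'

```text
t: 18.43
tool_pos: [585.5, -51.2, 179.1]
eef_rot: [-2.497, -1.906, 0.0]
force: [0.8, 0.1, 0.1]
grip_width: 59.6
gripper_force: 0.0
```

>>> apply_moves --offset '[[0.035,-0.019,0],[0.035,-0.019,0],[0.035,-0.019,0],[0.035,-0.019,0],[0.035,-0.019,0]]' --twist '[[0,0,0],[0,0,0],[0,0,0],[0,0,0],[0,0,0]]'

```text
t: 18.85
tool_pos: [539.8, 144.0, 178.4]
eef_rot: [2.498, 1.905, 0.001]
force: [-0.4, 0.4, -0.5]
grip_width: 59.8
gripper_force: 0.0
```

>>> apply_moves --offset '[[0.035,-0.019,0],[0.03,-0.019,0],[0.02,-0.01,0],[0,0,0],[0,0,0]]' --twist '[[0,0,-7],[0,0,-7],[0,0,-7],[0,0,-7],[0,0,-6]]'

```text
t: 19.27
tool_pos: [506.2, 236.2, 178.3]
eef_rot: [-1.818, -2.562, -0.001]
force: [0.2, -0.4, -0.2]
grip_width: 59.7
gripper_force: 0.0
```

```bash
python3 - <<'E'
from h import *
s=snap("top");tops(s,(255,370,140,220),60,100)
goto((522,239,60),19)
cv2.imwrite("pics/c4.png",cv2.resize(s["pixels"][140:225,130:370],None,fx=3,fy=3)[:,:,::-1])
s=snap("scene");W=cloud(s);p=s["pixels"].astype(int)
m=(W[...,0]>490)&(W[...,0]<555)&(W[...,1]>205)&(W[...,1]<275)&(W[...,2]>12)&(W[...,2]<85)
q=W[m];print(len(q),q.mean(0),cv2.minAreaRect(q[:,:2].astype(np.float32)))
t=q[q[:,2]>74];print(len(t),t.mean(0))
E
```

```text
287 px [281.3 168.8] mean [594.7 -24.9  90.9] rect [594.9 -23.8] [31.6 43.8] 75.0
177 px [294.5 173. ] mean [586.7 -52.9  84.1] rect [586.9 -53. ] [23.  35.6] 79.0
578 px [326.9 180.7] mean [ 568.1 -119.8   91.2] rect [ 568.5 -119.9] [58.9 44.3] 74.4
t 19.32 pos [506.7 234.9 178. ] z [-0.  0. -1.] off mm [ -1.3  15.8 118. ] ydir 19.4 F [ 0.24 -0.68  0.48] w 59.6 q7 -0.45
tool-z twist deg 0.4
399 [518.79954622 240.70211506  55.11329861] ((524.44677734375, 238.34939575195312), (38.428955078125, 27.003442764282227), 19.748018264770508)
133 [524.17001159 238.24600226  76.91830895]
```

View pics/c4.png

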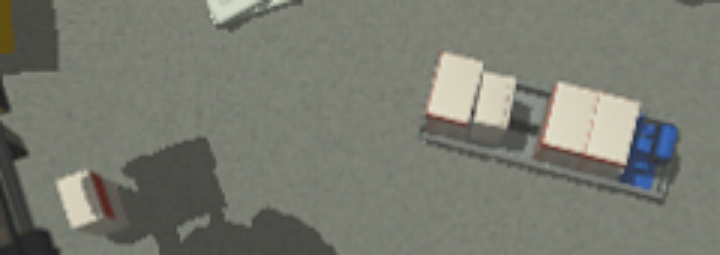

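The gap is now about 27–28 mm wide, centred near crop (527,110). The new box stands at crop (80,200), beside the hovering gripper.

>>> apply_moves --offset '[[-0.001,0.008,0.01],[0,0.008,0.02],[0,0,0.02],[0,0,0.02],[0,0,0]]' --twist '[[0,0,0.3],[0,0,0],[0,0,0],[0,0,0],[0,0,0]]'

```text
t: 19.78
tool_pos: [521.3, 235.8, 103.3]
eef_rot: [-1.841, -2.542, 0.01]
force: [-0.5, -0.5, -0.5]
grip_width: 60.3
gripper_force: 0.0
```

>>> apply_moves --offset '[[0,0,0.015],[0,0,0.015],[0,0,0.012],[0,0,0.006],[0,0,0]]' --twist '[[0,0,0],[0,0,0],[0,0,0],[0,0,0],[0,0,0]]'

```text
t: 20.2
tool_pos: [522.5, 237.4, 58.4]
eef_rot: [-1.839, -2.546, 0.003]
force: [-0.9, 0.2, 0.4]
grip_width: 59.9
gripper_force: 0.0
```

```bash
python3 - <<'E'
from h import *
goto((523,239,60),19.2)
E
```

```text
t 20.2 pos [522.5 237.4  58.4] z [-0.002 -0.001 -1.   ] off mm [ 1.3  1.  -1.6] ydir 18.3 F [-0.94  0.22  0.44] w 59.9 q7 -0.56
tool-z twist deg -0.9
```

>>> apply_moves --offset '[[0.001,0,0],[0,0,0],[0,0,0],[0,0,0],[0,0,0]]' --twist '[[0,0,-0.8],[0,0,0],[0,0,0],[0,0,0],[0,0,0]]' --grip 1 --grip_force 12

```text
t: 20.62
tool_pos: [523.1, 239.1, 60.2]
eef_rot: [1.82, 2.56, 0.002]
force: [-1.1, 0.5, 3.1]
grip_width: 35.6
gripper_force: 12.0
```

>>> apply_moves --offset '[[0,0,0],[0,0,0],[0,0,-0.01],[0,0,-0.015],[0,0,-0.02]]' --twist '[[0,0,0],[0,0,0],[0,0,0],[0,0,0],[0,0,0]]'

```text
t: 21.03
tool_pos: [521.5, 238.2, 104.1]
eef_rot: [-1.819, -2.559, 0.004]
force: [0.2, 0.8, -0.1]
grip_width: 35.8
gripper_force: 12.0
```

>>> apply_moves --offset '[[0,0,-0.02],[0,0,-0.02],[0,0,-0.02],[0,0,-0.015],[0,0,0]]' --twist '[[0,0,0],[0,0,0],[0,0,0],[0,0,0],[0,0,0]]'

```text
t: 21.45
tool_pos: [524.2, 239.9, 183.0]
eef_rot: [1.819, 2.558, 0.007]
force: [0.1, 0.3, -0.8]
grip_width: 35.9
gripper_force: 12.0
```

>>> apply_moves --offset '[[0,0,0],[0,0,0],[0,0,0],[0,0,0],[0,0,0]]' --twist '[[0,0,7],[0,0,7],[0,0,7],[0,0,7],[0,0,6.5]]'

```text
t: 21.87
tool_pos: [522.0, 238.4, 178.5]
eef_rot: [-2.503, -1.898, 0.003]
force: [0.7, 0.3, -0.7]
grip_width: 35.9
gripper_force: 12.0
```

```bash
python3 - <<'E'
from h import *
goto(EY*78+EX*580+[0,0,170],-15.3)
E
```

```text
t 21.87 pos [522.  238.4 178.5] z [-0.002 -0.001 -1.   ] off mm [-288.9  141.3    8.6] ydir -15.7 F [ 0.73  0.32 -0.72] w 35.9 q7 -0.99
tool-z twist deg -0.4
```

>>> apply_moves --offset '[[-0.0289,0.0141,0],[-0.0289,0.0141,0],[-0.0289,0.0141,0],[-0.0289,0.0141,0],[-0.0289,0.0141,0]]' --twist '[[0,0,-0.4],[0,0,0],[0,0,0],[0,0,0],[0,0,0]]'

```text
t: 22.28
tool_pos: [552.7, 79.4, 178.5]
eef_rot: [-2.49, -1.914, 0.002]
force: [0.1, 0.1, 0.5]
grip_width: 35.6
gripper_force: 12.0
```

>>> apply_moves --offset '[[-0.0289,0.0141,0],[-0.0289,0.0141,0],[-0.0289,0.0141,0],[-0.0289,0.0141,0],[-0.0289,0.0141,0]]' --twist '[[0,0,0],[0,0,0],[0,0,0],[0,0,0],[0,0,0]]'

```text
t: 22.7
tool_pos: [583.6, -78.4, 178.5]
eef_rot: [-2.49, -1.913, 0.002]
force: [-0.3, 0.7, -0.7]
grip_width: 35.8
gripper_force: 12.0
```

>>> apply_moves --offset '[[0,0,0.01],[0,0,0],[0,0,0],[0,0,0]]' --twist '[[0,0,0],[0,0,0],[0,0,0],[0,0,0]]'

```text
t: 23.03
tool_pos: [583.8, -74.9, 169.2]
eef_rot: [-2.488, -1.916, 0.0]
force: [-0.2, -0.1, 0.1]
grip_width: 35.6
gripper_force: 12.0
```

```bash
python3 - <<'E'
from h import *
goto(EY*78+EX*580+[0,0,165],-15.3)
s=snap("scene");W=cloud(s)
cv2.imwrite("pics/c5.png",cv2.resize(s["pixels"][100:230,230:360],(780,780)[:2],interpolation=cv2.INTER_CUBIC)[:600,:,::-1])
ry=W@EY; rx=W@EX
# front (+EY facing) face of held box: z 108..140
m=(W[...,2]>110)&(W[...,2]<140)&(abs(rx-580)<40)&(abs(ry-78)<40)
print(m.sum());
for z in(112,118,124,130):
    k=m&(abs(W[...,2]-z)<3);print(z,k.sum(),np.percentile(ry[k],[5,50,95]).round(1),np.percentile(rx[k],[5,50,95]).round(1))
# same for twin / cartons, scene camera
for nm,lo,hi in(("twin top",80,86),("strip top",87,93)):
    k=(W[...,2]>lo)&(W[...,2]<hi)&(abs(rx-580)<15)&(ry>0)&(ry<160);h=np.histogram(ry[k],np.arange(0,160,4));print(nm,h[0])
E
```

```text
t 23.03 pos [583.8 -74.9 169.2] z [-0.001  0.001 -1.   ] off mm [-3.8 -3.   4.2] ydir -14.8 F [-0.24 -0.09  0.05] w 35.6 q7 -0.39
tool-z twist deg 0.5
109
112 16 [73.3 88.  93.5] [565.2 568.1 596.5]
118 21 [71.2 91.2 93.9] [565.7 568.1 590.9]
124 21 [74.8 87.6 93.4] [564.8 567.2 595.9]
130 24 [69.9 90.5 93.7] [565.8 567.9 596.3]
twin top [ 0  0  0  0  0  0  0  0  0  0  2  0  0  0  0  0  7  0  0  0  0  0  2  7
 10 14 10 10  8  0  0  0  0  0  0  1  0  5  0]
strip top [ 0  5 11  6 12 10 11  8  9  8  7  8 11 12  8  5  4  0  0  0  0  0  0  0
  0  1  0  0  0  5 10 11 11 12  9  7 12  4  0]
```

View pics/c5.png

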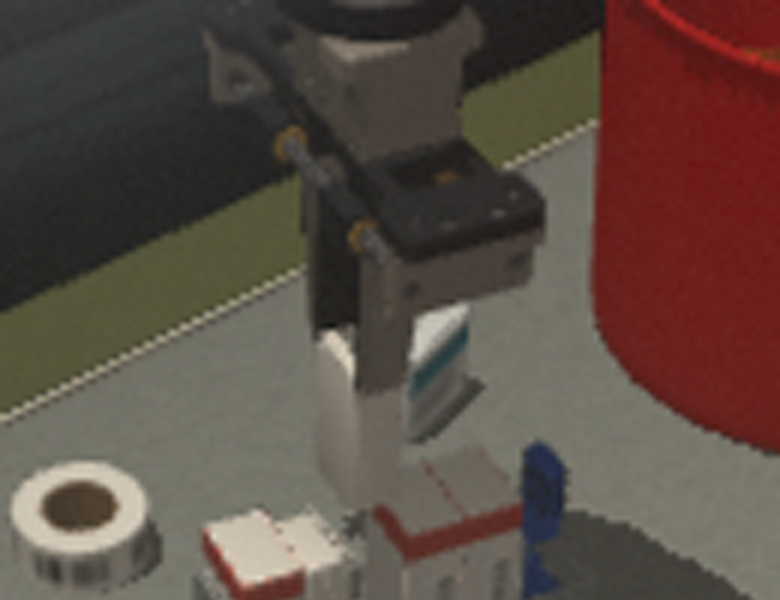

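The box hangs upright in the grip above the gap, seen between the twin and the carton pair near crop (350,520). It needs to move about 3 mm each in x and y.

>>> apply_moves --offset '[[-0.0035,-0.0025,0.004],[0,0,0.004],[0,0,0.004],[0,0,0],[0,0,0]]' --twist '[[0,0,0.5],[0,0,0],[0,0,0],[0,0,0],[0,0,0]]'

```text
t: 23.5
tool_pos: [580.7, -79.3, 157.1]
eef_rot: [-2.499, -1.903, 0.001]
force: [0.9, 0.1, -0.8]
grip_width: 35.4
gripper_force: 12.0
```

```bash
python3 - <<'E'
from h import *
goto(EY*78.5+EX*580+[0,0,66],-15.3)
E
```

```text
t 23.5 pos [580.7 -79.3 157.1] z [-0.001  0.    -1.   ] off mm [ 1.7 -1.  91.1] ydir -15.4 F [ 0.85  0.07 -0.79] w 35.4 q7 -0.4
tool-z twist deg -0.1
```

>>> apply_moves --offset '[[0.0015,-0.001,0.003],[0,0,0.003],[0,0,0.003],[0,0,0.003],[0,0,0.003]]' --twist '[[0,0,0],[0,0,0],[0,0,0],[0,0,0],[0,0,0]]'

```text
t: 23.92
tool_pos: [580.3, -77.8, 142.1]
eef_rot: [-2.499, -1.903, 0.0]
force: [-0.0, -0.0, -1.1]
grip_width: 35.6
gripper_force: 12.0
```

>>> apply_moves --offset '[[0,0,0.002],[0,0,0.002],[0,0,0.002],[0,0,0.002],[0,0,0.002]]' --twist '[[0,0,0],[0,0,0],[0,0,0],[0,0,0],[0,0,0]]'

```text
t: 24.33
tool_pos: [580.4, -77.8, 132.3]
eef_rot: [2.499, 1.903, 0.0]
force: [-0.1, 0.7, -0.3]
grip_width: 35.9
gripper_force: 12.0
```

```bash
python3 - <<'E'
from h import *
goto(EY*78.5+EX*580+[0,0,66],-15.3)
E
```

```text
t 24.33 pos [580.4 -77.8 132.3] z [ 0. -0. -1.] off mm [ 0.3 -0.4 66.3] ydir -15.4 F [-0.14  0.66 -0.31] w 35.9 q7 -0.42
tool-z twist deg -0.1
```

>>> apply_moves --offset '[[0,0,0.003],[0,0,0.003],[0,0,0.003],[0,0,0.003],[0,0,0.003]]' --twist '[[0,0,0],[0,0,0],[0,0,0],[0,0,0],[0,0,0]]'

```text
t: 24.75
tool_pos: [580.3, -77.7, 117.1]
eef_rot: [-2.499, -1.903, 0.0]
force: [-0.2, 0.4, -1.5]
grip_width: 35.8
gripper_force: 12.0
```

```bash
python3 - <<'E'
from h import *
goto(EY*78.5+EX*580+[0,0,66],-15.3);s=arm.sense();print(s["force"]@EY,s["force"]@EX)
E
```

```text
t 24.75 pos [580.3 -77.7 117.1] z [-0.  0. -1.] off mm [ 0.3 -0.3 51.1] ydir -15.4 F [-0.21  0.41 -1.51] w 35.8 q7 -0.43
tool-z twist deg -0.1
0.34063868391610524 -0.3126355687805796
```

>>> apply_moves --offset '[[0,0,0.003],[0,0,0.003],[0,0,0.003],[0,0,0.003],[0,0,0.003]]' --twist '[[0,0,0],[0,0,0],[0,0,0],[0,0,0],[0,0,0]]'

```text
t: 25.17
tool_pos: [580.4, -77.8, 102.1]
eef_rot: [2.499, 1.903, -0.0]
force: [-0.2, -0.1, 0.0]
grip_width: 35.6
gripper_force: 12.0
```

>>> apply_moves --offset '[[0,0,0.003],[0,0,0.003],[0,0,0.003],[0,0,0.003],[0,0,0.003]]' --twist '[[0,0,0],[0,0,0],[0,0,0],[0,0,0],[0,0,0]]'

```text
t: 25.58
tool_pos: [580.4, -77.8, 87.2]
eef_rot: [2.499, 1.903, -0.0]
force: [-0.1, 0.4, -1.1]
grip_width: 36.0
gripper_force: 12.0
```

>>> apply_moves --offset '[[0,0,0.002],[0,0,0.002],[0,0,0.002],[0,0,0.002],[0,0,0.001]]' --twist '[[0,0,0],[0,0,0],[0,0,0],[0,0,0],[0,0,0]]'

```text
t: 26.0
tool_pos: [580.2, -77.8, 78.2]
eef_rot: [-2.499, -1.903, 0.0]
force: [0.9, 0.4, -0.3]
grip_width: 35.9
gripper_force: 12.0
```

```bash
python3 - <<'E'
from h import *
goto(EY*78.5+EX*580+[0,0,66],-15.3);s=arm.sense();print(s["force"]@EY,s["force"]@EX)
E
```

```text
t 26.0 pos [580.2 -77.8  78.2] z [-0.  0. -1.] off mm [ 0.3 -0.2 12.2] ydir -15.4 F [ 0.91  0.37 -0.27] w 35.9 q7 -0.45
tool-z twist deg -0.1
0.5926618821870913 0.782426780299317
```

>>> apply_moves --offset '[[0,0,0.002],[0,0,0.002],[0,0,0.002],[0,0,0.002],[0,0,0.001]]' --twist '[[0,0,0],[0,0,0],[0,0,0],[0,0,0],[0,0,0]]'

```text
t: 26.42
tool_pos: [580.2, -77.8, 69.1]
eef_rot: [-2.499, -1.903, 0.0]
force: [0.8, -0.2, -1.1]
grip_width: 35.2
gripper_force: 12.0
```

>>> apply_moves --offset '[[0,0,0.001],[0,0,0.001],[0,0,0.001],[0,0,0.001],[0,0,0]]' --twist '[[0,0,0],[0,0,0],[0,0,0],[0,0,0],[0,0,0]]'

```text
t: 26.83
tool_pos: [580.6, -77.7, 65.7]
eef_rot: [2.499, 1.903, 0.0]
force: [-0.4, -0.3, 1.6]
grip_width: 35.7
gripper_force: 12.0
```

>>> apply_moves --offset '[[0,0,0.001],[0,0,0.0005],[0,0,0],[0,0,0]]' --twist '[[0,0,0],[0,0,0],[0,0,0],[0,0,0]]'

```text
t: 27.17
tool_pos: [580.8, -77.5, 65.6]
eef_rot: [2.499, 1.903, 0.0]
force: [-3.8, 0.5, 11.2]
grip_width: 35.4
gripper_force: 12.0
```

>>> apply_moves --offset '[[0,0,0],[0,0,0],[0,0,0],[0,0,0],[0,0,0]]' --twist '[[0,0,0],[0,0,0],[0,0,0],[0,0,0],[0,0,0]]' --grip 0.35

```text
t: 27.58
tool_pos: [580.2, -77.8, 63.6]
eef_rot: [-2.499, -1.903, 0.001]
force: [-0.3, 0.7, -0.5]
grip_width: 59.7
gripper_force: 0.0
```

>>> apply_moves --offset '[[0,0,-0.005],[0,0,-0.015],[0,0,-0.02],[0,0,-0.02],[0,0,-0.02]]' --twist '[[0,0,0],[0,0,0],[0,0,0],[0,0,0],[0,0,0]]'

```text
t: 28.0
tool_pos: [580.2, -77.6, 144.9]
eef_rot: [-2.499, -1.903, 0.0]
force: [0.4, -0.6, 0.6]
grip_width: 59.6
gripper_force: 0.0
```

>>> apply_moves --offset '[[-0.035,0,0],[-0.035,0,0],[-0.035,0,0],[-0.035,0,0],[-0.01,0,0]]' --twist '[[0,0,0],[0,0,0],[0,0,0],[0,0,0],[0,0,0]]' --grip 1

```text
t: 28.42
tool_pos: [538.2, -229.2, 144.0]
eef_rot: [2.505, 1.893, -0.005]
force: [-0.6, -0.9, 0.2]
grip_width: 28.8
gripper_force: 0.0
```

```bash
python3 - <<'E'
from h import *
s=snap("top");tops(s,(255,370,140,220),60,100)
cv2.imwrite("pics/c6.png",cv2.resize(s["pixels"][140:220,255:370],None,fx=5,fy=5)[:,:,::-1])
goto((548.3,-193.7,77),-15.3)
E
```

```text
282 px [281.4 168.8] mean [594.8 -25.1  91.1] rect [594.9 -25.2] [28.5 44.4] 73.8
166 px [294.5 172.8] mean [587.2 -52.8  84.3] rect [587. -53.] [22.3 35.3] 77.6
168 px [306.3 176.8] mean [578.2 -77.5  84.1] rect [578.2 -78.1] [22.6 35.2] 74.9
568 px [326.9 180.7] mean [ 568.2 -119.8   91.2] rect [ 568.4 -120. ] [58.6 44. ] 75.0
t 28.47 pos [ 538.4 -228.9  143.9] z [-0.001 -0.003 -1.   ] off mm [36.7 -0.1 66.8] ydir -15.9 F [ 0.1  -1.65 -0.08] w 24.5 q7 -0.14
tool-z twist deg -0.6
```

View pics/c6.png

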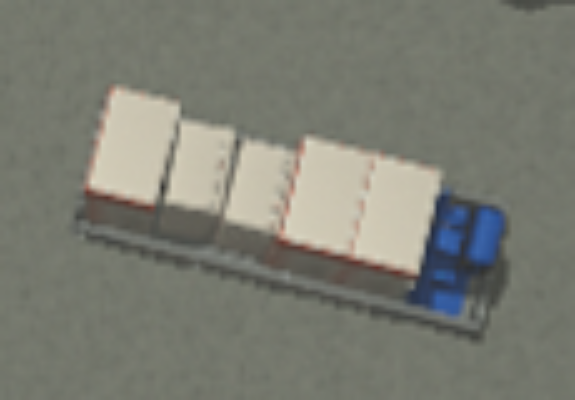

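The new box stands upright between the twin and the carton pair (crop (260,180)), and all the gaps are small. Next I'll push the follower from behind its tab.

>>> apply_moves --offset '[[0.008,0,0],[0.008,0,0],[0.008,0,0],[0.006,0,0],[0,0,0]]' --twist '[[0,0,-0.4],[0,0,0],[0,0,0],[0,0,0],[0,0,0]]' --grip 1

```text
t: 28.88
tool_pos: [549.5, -189.2, 144.2]
eef_rot: [-2.487, -1.919, -0.002]
force: [0.2, -0.3, 0.5]
grip_width: 0.4
gripper_force: 0.0
```

>>> apply_moves --offset '[[0,0,0.015],[0,0,0.015],[0,0,0.015],[0,0,0.015],[0,0,0.007]]' --twist '[[0,0,0],[0,0,0],[0,0,0],[0,0,0],[0,0,0]]'

```text
t: 29.3
tool_pos: [547.5, -192.3, 75.2]
eef_rot: [-2.49, -1.912, 0.002]
force: [-0.0, 0.2, 0.2]
grip_width: 0.4
gripper_force: 0.0
```

>>> apply_moves --offset '[[0,0,0],[0,0,0],[0,0,0]]' --twist '[[0,0,0],[0,0,0],[0,0,0]]'

```text
t: 29.55
tool_pos: [549.1, -193.2, 77.8]
eef_rot: [2.492, 1.912, 0.001]
force: [0.1, 0.0, -0.2]
grip_width: 0.2
gripper_force: 0.0
```

```bash
python3 - <<'E'
from h import *
goto(EY*-35+EX*580+[0,0,76],-15.3);s=arm.sense();print(s["force"]@EY,s["force"]@EX)
E
```

```text
t 29.55 pos [ 549.1 -193.2   77.8] z [ 0.001 -0.    -1.   ] off mm [ 6.4 -0.6  1.8] ydir -15.0 F [ 0.11  0.03 -0.2 ] w 0.2 q7 -0.23
tool-z twist deg 0.3
0.05448752598562959 0.10281599951725233
```

>>> apply_moves --offset '[[0.001,0,0],[0.001,0,0],[0.001,0,0],[0.001,0,0],[0.001,0,0]]' --twist '[[0,0,0],[0,0,0],[0,0,0],[0,0,0],[0,0,0]]'

```text
t: 29.97
tool_pos: [549.7, -188.5, 77.2]
eef_rot: [2.493, 1.912, 0.0]
force: [0.3, 0.3, 0.4]
grip_width: 0.3
gripper_force: 0.1
```

>>> apply_moves --offset '[[0.001,0,0],[0.001,0,0],[0.001,0,0],[0.001,0,0],[0,0,0]]' --twist '[[0,0,0],[0,0,0],[0,0,0],[0,0,0],[0,0,0]]'

```text
t: 30.38
tool_pos: [550.7, -185.7, 77.7]
eef_rot: [2.493, 1.91, -0.001]
force: [-2.7, -3.4, 5.2]
grip_width: 0.4
gripper_force: 2.6
```

```bash
python3 - <<'E'
from h import *
goto(EY*-35+EX*580+[0,0,76],-15.3);s=arm.sense();print(s["force"]@EY,s["force"]@EX)
E
```

```text
t 30.38 pos [ 550.7 -185.7   77.7] z [ 0.    -0.001 -1.   ] off mm [-1.2 -0.3  1.7] ydir -15.1 F [-2.67 -3.42  5.25] w 0.4 q7 -0.25
tool-z twist deg 0.2
-4.001475940916419 -1.6725438765033656
```

>>> apply_moves --offset '[[0.001,0,-0.001],[0.001,0,-0.001],[0.001,0,0],[0,0,0],[0,0,0]]' --twist '[[0,0,0],[0,0,0],[0,0,0],[0,0,0],[0,0,0]]'

```text
t: 30.8
tool_pos: [551.4, -181.2, 78.8]
eef_rot: [-2.492, -1.912, -0.0]
force: [-0.3, -0.2, -0.9]
grip_width: 0.0
gripper_force: 0.0
```

```bash
python3 - <<'E'
from h import *
goto(EY*-35+EX*580+[0,0,76],-15.3);s=arm.sense();print(s["force"]@EY,s["force"]@EX)
E
```

```text
t 30.8 pos [ 551.4 -181.2   78.8] z [-0.     0.001 -1.   ] off mm [-5.8  0.3  2.8] ydir -15.0 F [-0.31 -0.18 -0.88] w 0.0 q7 -0.25
tool-z twist deg 0.3
-0.2521048186529573 -0.2480525514736101
```

>>> apply_moves --offset '[[0.001,0,0],[0.001,0,0],[0,0,0],[0,0,0]]' --twist '[[0,0,0],[0,0,0],[0,0,0],[0,0,0]]'

```text
t: 31.13
tool_pos: [552.0, -179.7, 78.9]
eef_rot: [-2.493, -1.912, 0.0]
force: [0.0, 0.4, 0.2]
grip_width: 0.4
gripper_force: 0.0
```

```bash
python3 - <<'E'
from h import *
goto(EY*-35+EX*580+[0,0,76],-15.3);s=arm.sense();print(s["force"]@EY,s["force"]@EX)
E
```

```text
t 31.13 pos [ 552.  -179.7   78.9] z [-0.  0. -1.] off mm [-7.4  0.1  2.9] ydir -15.0 F [0.01 0.36 0.16] w 0.4 q7 -0.25
tool-z twist deg 0.3
0.3501530827581244 -0.0848033849235875
```

>>> apply_moves --offset '[[0.001,0,0],[0.001,0,0],[0,0,0],[0,0,0]]' --twist '[[0,0,0],[0,0,0],[0,0,0],[0,0,0]]'

```text
t: 31.47
tool_pos: [552.5, -177.8, 79.0]
eef_rot: [2.493, 1.912, -0.0]
force: [-0.5, -0.3, 0.8]
grip_width: 0.5
gripper_force: 0.0
```

>>> apply_moves --offset '[[0.001,0,0],[0.001,0,0],[0,0,0],[0,0,0]]' --twist '[[0,0,0],[0,0,0],[0,0,0],[0,0,0]]'

```text
t: 31.8
tool_pos: [553.0, -175.9, 79.0]
eef_rot: [2.493, 1.912, 0.0]
force: [-0.2, -0.6, 0.5]
grip_width: 0.4
gripper_force: 0.0
```

```bash
python3 - <<'E'
from h import *
goto(EY*-35+EX*580+[0,0,76],-15.3);s=arm.sense();print(s["force"]@EY,s["force"]@EX)
s=snap("top");tops(s,(255,370,140,220),60,100)
E
```

```text
t 31.8 pos [ 553.  -175.9   79. ] z [ 0. -0. -1.] off mm [-11.3   0.1   3. ] ydir -15.0 F [-0.2  -0.65  0.49] w 0.4 q7 -0.26
tool-z twist deg 0.3
-0.6765761584814263 -0.024572409580073097
284 px [281.4 168.8] mean [594.7 -25.   91.2] rect [594.8 -25.2] [28.8 44. ] 74.4
175 px [294.5 173. ] mean [586.7 -52.9  84.3] rect [586.8 -53.2] [22.8 35.2] 77.6
171 px [306.4 176.7] mean [578.5 -77.7  84.1] rect [578.5 -78.1] [22.6 35.3] 74.7
567 px [326.9 180.7] mean [ 568.1 -119.9   91.3] rect [ 568.2 -120. ] [58.8 44. ] 74.5
```

```bash
python3 - <<'E'
from h import *
for n in("scene","top"):
    s=snap(n);W=cloud(s);p=s["pixels"].astype(int)
    m=(p[...,2]>p[...,0]+35)&(abs(W@EX-580)<40)&(abs(W@EY+10)<60)
    q=W[m];print(n,len(q))
    for z0,z1 in((5,30),(30,60),(60,85),(85,100)):
        k=q[(q[:,2]>z0)&(q[:,2]<z1)]
        if len(k):print(z0,len(k),"EY",np.percentile(k@EY,[3,50,97]).round(1),"EX",np.percentile(k@EX,[3,50,97]).round(1))
    if n=="scene":
        u=s["pixels"][130:220,250:360];cv2.imwrite("pics/c7.png",cv2.resize(u,None,fx=6,fy=6,interpolation=cv2.INTER_CUBIC)[:,:,::-1])
E
```

```text
scene 15
30 11 EY [-12.8 -11.3  -2.2] EX [559.  571.2 578.8]
60 3 EY [-12.2  -9.9  -8.8] EX [577.4 580.6 581.5]
85 1 EY [-12.5 -12.5 -12.5] EX [586.1 586.1 586.1]
top 105
5 44 EY [-23.5 -16.4 -10.5] EX [556.7 565.  605.3]
30 49 EY [-14.4  -5.1  -3.7] EX [555.7 574.3 603.4]
60 12 EY [-9.4 -6.8 -4.1] EX [576.5 579.9 583.7]
```

View pics/c7.png

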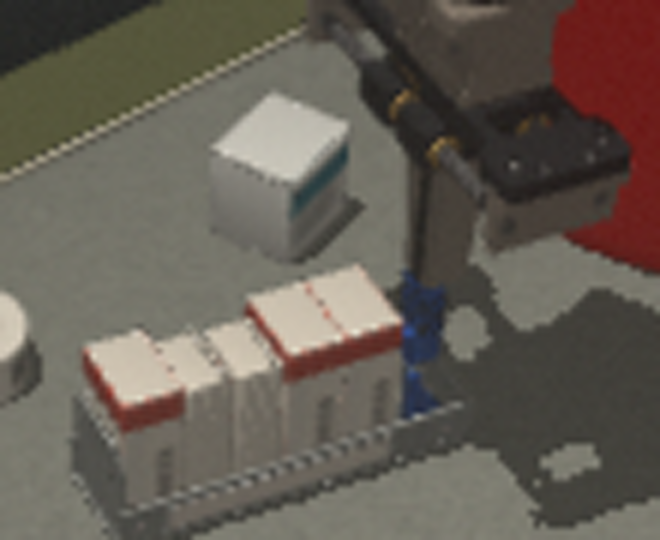

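```bash
python3 - <<'E'
from h import *
s=snap("scene");W=cloud(s);K=np.array(s["intrinsics"]);A=np.array(s["attitude"]);M=R.from_rotvec(A).as_matrix()
def pr(ex,ey,z):
    c=M.T@(EX*ex+EY*ey+[0,0,z]-np.array(s["position"]));x=c[:2]/c[2];x=x*(1+s["k1"]*x@x);u=K[:2,:2]@x+K[:2,2];return ((u-[250,130])*6).round()
for ex in(568,592):
  for ey in(-12.8,-24.8):
    for z in(91,45): print("tab",ex,ey,z,pr(ex,ey,z))
for ex in(562,598):
  for ey in(-13.7,-33.7): print("tip",ex,ey,65,pr(ex,ey,65))
# points grid of depth in finger/tab area
for v in range(172,192,2):
    print(v,[tuple(np.round([W[v,u]@EX,W[v,u]@EY,W[v,u][2]]).astype(int)) for u in range(315,333,3)], s["pixels"][v,317],s["pixels"][v,322])
E
```

```text
tab 568 -12.8 91 [427. 297.]
tab 568 -12.8 45 [419. 368.]
tab 568 -24.8 91 [450. 290.]
tab 568 -24.8 45 [441. 361.]
tab 592 -12.8 91 [403. 266.]
tab 592 -12.8 45 [396. 338.]
tab 592 -24.8 91 [425. 259.]
tab 592 -24.8 45 [417. 331.]
tip 562 -13.7 65 [431. 345.]
tip 562 -33.7 65 [467. 333.]
tip 598 -13.7 65 [395. 299.]
tip 598 -33.7 65 [431. 288.]
172 [(np.int64(697), np.int64(-71), np.int64(-2)), (np.int64(587), np.int64(-12), np.int64(104)), (np.int64(575), np.int64(-14), np.int64(112)), (np.int64(566), np.int64(-18), np.int64(118)), (np.int64(569), np.int64(-30), np.int64(112)), (np.int64(678), np.int64(-115), np.int64(-2))] [95 92 83] [67 61 54]
174 [(np.int64(689), np.int64(-66), np.int64(-2)), (np.int64(588), np.int64(-13), np.int64(96)), (np.int64(573), np.int64(-14), np.int64(106)), (np.int64(570), np.int64(-22), np.int64(106)), (np.int64(570), np.int64(-31), np.int64(103)), (np.int64(669), np.int64(-110), np.int64(-1))] [ 99 102  97] [71 65 60]
176 [(np.int64(680), np.int64(-61), np.int64(-2)), (np.int64(587), np.int64(-13), np.int64(88)), (np.int64(572), np.int64(-14), np.int
[... 1572 characters left out ...]
1), np.int64(-71), np.int64(0)), (np.int64(618), np.int64(-81), np.int64(-1))] [54 54 79] [40 47 68]
188 [(np.int64(560), np.int64(10), np.int64(73)), (np.int64(582), np.int64(-14), np.int64(46)), (np.int64(572), np.int64(-18), np.int64(53)), (np.int64(619), np.int64(-60), np.int64(-2)), (np.int64(613), np.int64(-67), np.int64(0)), (np.int64(608), np.int64(-75), np.int64(1))] [51 55 74] [42 50 72]
190 [(np.int64(559), np.int64(10), np.int64(66)), (np.int64(577), np.int64(-11), np.int64(44)), (np.int64(594), np.int64(-33), np.int64(21)), (np.int64(612), np.int64(-56), np.int64(-3)), (np.int64(604), np.int64(-62), np.int64(1)), (np.int64(600), np.int64(-70), np.int64(2))] [75 78 85] [64 64 63]
```

The finger tips are standing just above the tab's top, at z≈93 (crop (440,290)), so they passed over it. The tips sit higher than I assumed when the fingers are shut. I'll back off, go lower and push again.

>>> apply_moves --offset '[[0,0,-0.005],[-0.008,0,-0.003],[-0.01,0,0],[-0.01,0,0],[0,0,0]]' --twist '[[0,0,0],[0,0,0],[0,0,0],[0,0,0],[0,0,0]]'

```text
t: 32.42
tool_pos: [544.6, -206.9, 86.9]
eef_rot: [2.496, 1.906, -0.003]
force: [-0.7, -0.8, -0.6]
grip_width: 0.7
gripper_force: 0.0
```

>>> apply_moves --offset '[[0,0,0.006],[0,0,0.007],[0,0,0.007],[0,0,0.007],[0,0,0]]' --twist '[[0,0,0],[0,0,0],[0,0,0],[0,0,0],[0,0,0]]'

```text
t: 32.83
tool_pos: [544.5, -202.2, 57.8]
eef_rot: [-2.49, -1.911, 0.003]
force: [0.1, -0.1, -0.3]
grip_width: 0.3
gripper_force: 0.0
```

```bash
python3 - <<'E'
from h import *
goto(EY*-35+EX*580+[0,0,60],-15.3);s=arm.sense();print(s["force"]@EY,s["force"]@EX)
s=snap("scene");W=cloud(s)
ex,ey=W@EX,W@EY
k=(abs(ex-580)<22)&(ey<-27)&(ey>-62)&(W[...,2]>33)
print("lowest gripper pts",np.percentile(W[k][:,2],[0,2,5,20]).round(1),k.sum())
E
```

```text
t 32.83 pos [ 544.5 -202.2   57.8] z [-0.003  0.001 -1.   ] off mm [16.2  1.5 -2.2] ydir -15.0 F [ 0.14 -0.14 -0.33] w 0.3 q7 -0.22
tool-z twist deg 0.3
-0.10142612383385553 0.1727703370151953
lowest gripper pts [70.1 76.6 80.1 99.3] 302
```

>>> apply_moves --offset '[[0.003,0,0.003],[0.003,0.001,0.003],[0.003,0,0],[0.001,0,0],[0,0,0]]' --twist '[[0,0,0],[0,0,0],[0,0,0],[0,0,0],[0,0,0]]'

```text
t: 33.3
tool_pos: [549.6, -193.0, 54.2]
eef_rot: [2.492, 1.913, 0.001]
force: [0.3, 0.4, -0.4]
grip_width: 0.4
gripper_force: 0.0
```

>>> apply_moves --offset '[[0.001,0,0],[0.001,0,0],[0.001,0,0],[0.001,0,0],[0.001,0,0]]' --twist '[[0,0,0],[0,0,0],[0,0,0],[0,0,0],[0,0,0]]'

```text
t: 33.72
tool_pos: [550.6, -188.8, 54.0]
eef_rot: [2.493, 1.912, -0.0]
force: [0.2, -0.4, 0.5]
grip_width: 0.3
gripper_force: 0.0
```

>>> apply_moves --offset '[[0.001,0,0],[0.001,0,0],[0,0,0]]' --twist '[[0,0,0],[0,0,0],[0,0,0]]'

```text
t: 33.97
tool_pos: [550.7, -188.5, 54.1]
eef_rot: [2.493, 1.91, -0.002]
force: [-1.4, -4.2, 0.9]
grip_width: 0.5
gripper_force: 2.4
```

```bash
python3 - <<'E'
from h import *
goto(EY*-35+EX*580+[0,0,60],-15.3);s=arm.sense();print(s["force"]@EY,s["force"]@EX)
E
```

```text
t 33.97 pos [ 550.7 -188.5   54.1] z [-0.001 -0.002 -1.   ] off mm [ 1.4 -0.9 -5.9] ydir -15.1 F [-1.37 -4.23  0.88] w 0.5 q7 -0.26
tool-z twist deg 0.2
-4.440604904657231 -0.20145786551925013
```

>>> apply_moves --offset '[[0.001,0,0],[0.001,0,0],[0.001,0,0],[0,0,0]]' --twist '[[0,0,0],[0,0,0],[0,0,0],[0,0,0]]'

```text
t: 34.3
tool_pos: [551.2, -186.4, 54.1]
eef_rot: [2.493, 1.909, -0.004]
force: [-2.4, -5.7, 1.9]
grip_width: 1.2
gripper_force: 3.3
```

>>> apply_moves --offset '[[0.001,0,0],[0.001,0,0],[0,0,0]]' --twist '[[0,0,0],[0,0,0],[0,0,0]]'

```text
t: 34.55
tool_pos: [551.7, -184.6, 54.1]
eef_rot: [2.493, 1.909, -0.004]
force: [-2.7, -6.6, 2.1]
grip_width: 0.7
gripper_force: 3.3
```

```bash
python3 - <<'E'
from h import *
goto(EY*-35+EX*580+[0,0,60],-15.3);s=arm.sense();print(s["force"]@EY,s["force"]@EX)
E
```

```text
t 34.55 pos [ 551.7 -184.6   54.1] z [-0.001 -0.003 -1.   ] off mm [-2.7 -0.9 -5.9] ydir -15.1 F [-2.72 -6.59  2.09] w 0.7 q7 -0.27
tool-z twist deg 0.2
-7.069721593363729 -0.881947397572795
```

Sliding at about 7 N. I'll carry on in small steps.

>>> apply_moves --offset '[[0.001,0,0],[0.001,0,0],[0,0,0]]' --twist '[[0,0,0],[0,0,0],[0,0,0]]'

```text
t: 34.8
tool_pos: [552.2, -182.8, 54.1]
eef_rot: [2.493, 1.909, -0.004]
force: [-2.0, -6.8, 1.4]
grip_width: 0.5
gripper_force: 3.5
```

```bash
python3 - <<'E'
from h import *
goto(EY*-35+EX*580+[0,0,60],-15.3);s=arm.sense();print(s["force"]@EY,s["force"]@EX)
s=snap("top");tops(s,(255,370,140,220),60,100)
E
```

```text
t 34.8 pos [ 552.2 -182.8   54.1] z [-0.001 -0.003 -1.   ] off mm [-4.5 -0.9 -5.9] ydir -15.1 F [-1.98 -6.83  1.36] w 0.5 q7 -0.27
tool-z twist deg 0.2
-7.114425773525195 -0.10712039639819367
1206 px [306.7 175.7] mean [579.7 -77.8  89.1] rect [580.3 -76.4] [137.1  44.2] 74.4
```

>>> apply_moves --offset '[[0.001,0,0],[0.001,0,0],[0,0,0]]' --twist '[[0,0,0],[0,0,0],[0,0,0]]'

```text
t: 35.1
tool_pos: [552.3, -182.4, 54.1]
eef_rot: [2.493, 1.907, -0.006]
force: [-2.7, -9.9, 2.0]
grip_width: 0.5
gripper_force: 5.0
```

>>> apply_moves --offset '[[0.001,0,0],[0,0,0]]' --twist '[[0,0,0],[0,0,0]]'

```text
t: 35.27
tool_pos: [552.3, -182.3, 54.1]
eef_rot: [2.493, 1.906, -0.008]
force: [-3.5, -11.1, 2.7]
grip_width: 0.7
gripper_force: 5.8
```

```bash
python3 - <<'E'
from h import *
s=arm.sense();print(s["force"]@EY,s["force"]@EX,s["tool_pos"]@EY,s["force"][2])
E
```

```text
-11.616674435072456 -0.43312125863327033 -30.014673181879637 2.734113630951957
```

Row closed and the force is rising (11.6 N). I'm aiming for about 15 N.

>>> apply_moves --offset '[[0.001,0,0],[0.0005,0,0],[0,0,0],[0,0,0]]' --twist '[[0,0,0],[0,0,0],[0,0,0],[0,0,0]]'

```text
t: 35.6
tool_pos: [552.4, -182.1, 54.1]
eef_rot: [2.494, 1.905, -0.009]
force: [-4.1, -13.3, 2.1]
grip_width: 0.3
gripper_force: 6.9
```

```bash
python3 - <<'E'
from h import *
s=arm.sense();print(s["force"]@EY,s["force"]@EX,s["tool_pos"]@EY,s["force"][2])
E
```

```text
-13.915265638200186 -0.40540957211721923 -29.802878307294986 2.1292568222837427
```

>>> apply_moves --offset '[[0.0008,0,0],[0,0,0],[0,0,0]]' --twist '[[0,0,0],[0,0,0],[0,0,0]]'

```text
t: 35.85
tool_pos: [552.4, -181.9, 54.2]
eef_rot: [2.494, 1.904, -0.01]
force: [-3.9, -14.5, 3.2]
grip_width: 0.2
gripper_force: 7.5
```

>>> apply_moves --offset '[[-0.003,0,0],[-0.003,0,0],[-0.003,0,0],[-0.005,0,0],[-0.01,0,0]]' --twist '[[0,0,0],[0,0,0],[0,0,0],[0,0,0],[0,0,0]]'

```text
t: 36.27
tool_pos: [548.6, -196.2, 54.0]
eef_rot: [-2.489, -1.915, -0.002]
force: [0.1, -0.0, 0.1]
grip_width: 0.8
gripper_force: 0.0
```

>>> apply_moves --offset '[[0,0,-0.02],[0,0,-0.03],[0,0,-0.03],[0,0,-0.03],[0,0,0]]' --twist '[[0,0,0],[0,0,0],[0,0,0],[0,0,0],[0,0,0]]'

```text
t: 36.68
tool_pos: [551.8, -199.0, 170.0]
eef_rot: [2.486, 1.907, 0.009]
force: [1.3, -0.1, 0.1]
grip_width: 0.6
gripper_force: 0.0
```

```bash
python3 - <<'E'
from h import *
s=snap("top");tops(s,(255,370,140,220),60,100)
p=s["pixels"].astype(int);W=cloud(s)
m=(p[...,2]>p[...,0]+40)&(abs(W@EX-580)<30)&(abs(W@EY+10)<40)&(W[...,2]>80)
print("tab EY",np.mean(W[m]@EY),m.sum());goto((0,0,0))
s2=snap("scene")
a=cv2.resize(s["pixels"][140:220,255:370],None,fx=3,fy=3);b=cv2.resize(s2["pixels"][140:220,245:345],None,fx=4,fy=4)
im=np.zeros((330,790,3),np.uint8);im[:240,:345]=a;im[:320,360:760]=b
cv2.imwrite("pics/c8.png",im[:,:,::-1])
E
```

```text
1203 px [306.7 175.7] mean [579.7 -78.   89.1] rect [580.2 -76.5] [137.3  44.1] 74.6
tab EY -12.309265693782143 61
t 36.73 pos [ 550.3 -198.8  167.3] z [ 0.006 -0.002 -1.   ] off mm [  49.5 -584.1  163.4] ydir -15.0 F [ 0.4  -0.35 -0.73] w 0.3 q7 -0.17
```

View pics/c8.png

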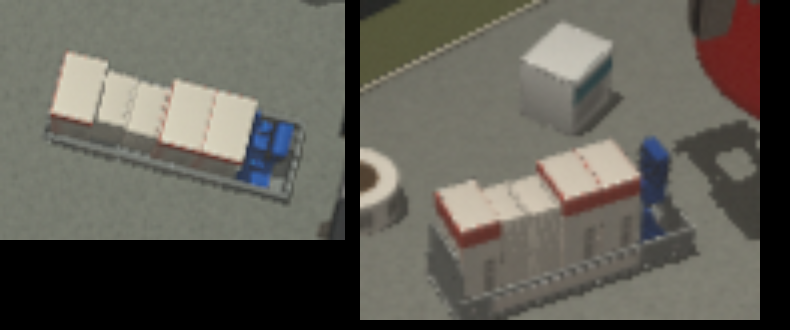

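The row is closed with all the cartons upright, the new box is right behind the twin, and the follower is against the last carton. The robot is clear.

```bash
python3 -c "
from bench import arm
print(arm.sign_off())"
```

```text
the job is handed in; nothing more can be done
None
```

The new box stands upright on the rack floor directly behind its twin, the row is closed up, and the blue follower was pushed against it with about 15 N. I handed the job in at about 37 s with the robot clear of everything; no verdict came back.

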